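# Empty the heavy tub of grinding balls

### The arm

A 7-joint arm with a two-finger parallel gripper is mounted at the origin on a cart in front of the work surface, level with it; the furniture and walls round the work are solid. World frame = base frame: x ahead of the robot, y to its left, z up, the work surface at z = 0. Lengths are in m, angles in rad, forces in N, time in s.
With the tool pointing down it reaches from about 0.425 to 0.925 m from the base axis. Payload 6.8 kg.
Tool frame: the origin (TCP) lies between the finger pads; the fingertips stand 22 mm ahead of it and the grasp point (between the pads) lies 3 mm ahead of it; z points along the fingers, y is the line along which they close (so a half turn about z gives the same grasp; the last joint's range is limited). The gripper opens to 85 mm and grips with 20 to 120 N. Pads are 22 mm wide; open, the fingers measure 114 mm over their backs; the gripper's body (76 mm by 85 mm) begins 54 mm behind the grasp point. The pads swing forward as they close: fully open they stand 13 mm farther back than shut.
Start: joints at [1.072, 0.477, 0.022, 1.555, -0.011, 1.109, -0.083], TCP at [0.257, -0.624, 0.231] pointing down, gripper open.
Joint ranges: [-2.96, 2.96], [-0.34, 2.1], [-1.41, 1.46], [0.24, 2.44], [-1.37, 4.51], [0.17, 1.92], [-2.96, 2.96]. Speed limits (rad/s): [2.39, 2.39, 3.14, 3.14, 3.14, 3.14, 3.14].

### API

Orientations are given as a unit quaternion [w, x, y, z].
In Python, from station import bot gives the robot as it stands.
- The arm moves only by the tool servo_tool, never from a script. Its argument "motion" is a list that holds one entry, the list of rows, each a list of 5 numbers: the opening, from 0 (shut) to 1 (fully open), then the shift along the world's x, y, z each as a share of 0.04 m, from -1 to 1, then the turn about the world's z as a share of 0.12 rad, from -1 to 1. A call has 1 to 20 rows; each row shifts and turns the commanded pose from where the row before left it; what a row does not reach is not made up. A row lasts 1/10 s, in which the tool goes at most 50 mm and 8.59 degrees, less where a joint would pass 70% of its speed; a pose out of reach is approached as far as the arm can. A call with a number of a shift or a turn outside -1 to 1 is refused whole. A call with a gripper value outside its range is refused whole. The fingers move at their own pace and stop on an object; "newtons" is the grip in N (left out, the last holds). Time passes only in rows, so rows that do not move let the fingers close. It gives the time, the measured TCP pose, the force, the opening and the grip force at its end, in the units of the state.
- bot.get_obs(): the state, without advancing time (a new reading comes with each control period).
- bot.read_camera(name): name is "scene" or "top" or "wrist"; returns (picture, depth): 384x512x3 uint8, red, green, blue; 384x512 float32, m along the optical axis (not along the pixel's ray), 0 where there is no reading.
- bot.get_calibration(name): a dict with "fovy" (degrees; the focal length in pixels is half the picture's height over the tangent of half this angle, whatever the lens; pixels are square), "cx", "cy" (the principal point, pixels), "view" (4x4, takes a point from world to camera coordinates). Camera axes: x right, y down, z forward; pixel columns grow to the right and rows downward; lengths in m; the calibration is good to about 2 mm. A picture is of the moment at which its call begins: read the wrist's pose just before it. get_calibration takes no time and is no camera call; for the wrist camera it gives the pose at the moment of the call.
- bot.hand_in(): hands the job in; it is judged then, once.
The state is a dict: "t": time; "q": joint angles; "joint_vel": joint speeds; "joint_torque": joint torques, N m; "eef_pos": TCP position; "tool_rot": TCP orientation; "contact_force": force on the tool from outside, world axes, zero at the start; "torque": the same for the moment, N m; "gripper_width": opening from 0.0 (shut) to 1.0 (fully open); "grasp_force": force on a finger pad.
Only numpy, scipy, OpenCV 4.12 (cv2) and the standard library are available. Lean on these libraries where they do the work, as an engineer would, in place of code of your own. Each camera call takes 0.05 s, during which the arm holds its last target. There are 200 camera calls.

### The job

Get the bench ready and then empty the heavy steel tub of grinding balls into the basket. First close the open grinding jars with whichever lids are lying about, each lid seated level in the jar of its own size, and lean the metal panel from the rack, foot on the counter, steeply and squarely against the middle of the basket side of the bench stop beyond the basket, as a backstop. Then, without lifting the tub's front base rail out of its groove, rock the tub forward by its handle bar until every ball is in the basket, rock it back to stand level on its stand, and leave lids and panel in place, knocking over or shoving aside nothing else on the counter.

Things in the scene. Friction and masses are not known exactly. Their poses are not given: they have to be found in the camera images.
- tub: open steel tub, 2.2 kg, 82 mm wide, 133 high. Origin: centre of the underside, z up. It pours over its front (own -x): the front wall flares out 28 deg, lip at x -96, z 125 mm, so it empties only when rocked about 80 deg (1.4 rad) forward; past about 45 deg it wants to fall forward and must be held back. It stands on a 16 mm rocker rail (x -60) and a rear foot (x +48 mm)
- tub_rail (a point): middle of the axis of the tub's front rocker rail, the base edge on which it rocks: x = -60, z = +8 mm in the tub's frame
- tub_bar (a point): middle of the tub's round handle bar, 14 mm thick, 69 mm clear between posts, along the tub's y, behind and above the rear wall: x 95, z 165 mm in the tub's frame. Pinched from above across the tub's x with the tool straight down, it turns between the pads as the tub rocks; the fingers stay clear of the tub from 0 to 85 deg
- stand_groove (a point): where tub_rail belongs: a shallow groove on the fixed steel stand (170 mm deep, 130 wide, top 90 mm above the counter), between kerbs 9 mm (front) and 6 mm (rear) and end cheeks; 98 mm above the counter; axes as the tub's when home. The rail turns freely in it and can be lifted out, which must not happen
- basket: pink slotted basket fixed at the foot of the stand, in front of the tub's pouring side. Origin: centre of its underside; its inside is 86 mm along its x and 220 mm along its y, floor 2 mm up, rim 61 mm up; its long axis runs away from the stand
- stop: fixed black steel angle bracket on the counter beyond the basket's far end, 150 mm wide (y), 95 mm high. Origin: on the counter in the middle of its upright face, which looks to its own +x, towards the basket
- panel: flat aluminium panel 8 mm thick (x), 180 mm wide (y), 150 mm tall (z), 0.22 kg, at first upright, across a fixed grey rack whose base is 6 mm thick and whose four uprights (65 mm high, 14 mm slot) hold it on edge. Origin: centre of its lower edge
- panel_top (a point): middle of the panel's upper edge, 150 mm from its lower edge
- jar_large: open steel grinding jar, loose, 68 mm across, 62 mm high, 60 mm inside, 0.3 kg; origin at the centre of its underside
- lid_large: lid of the large jar (may be absent): a disc 68 mm across and 5 mm thick over a plug 55 mm across and 8 mm deep that drops into the jar's mouth, with a round knob 19 mm across and 24 mm high on top; pinch only the knob, fingertips above the disc. Origin: centre of the plug's underside, on the counter at first; the knob spans z = 13 to 37 mm
- jar_medium: open steel grinding jar, loose, 58 mm across, 57 mm high, 50 mm inside, 0.3 kg; origin at the centre of its underside
- lid_medium: lid of the medium jar (may be absent): a disc 58 mm across and 5 mm thick over a plug 45 mm across and 8 mm deep that drops into the jar's mouth, with a round knob 19 mm across and 24 mm high on top; pinch only the knob, fingertips above the disc. Origin: centre of the plug's underside, on the counter at first; the knob spans z = 13 to 37 mm
- jar_small: open steel grinding jar, loose, 48 mm across, 52 mm high, 40 mm inside, 0.3 kg; origin at the centre of its underside
- lid_small: lid of the small jar (may be absent): a disc 48 mm across and 5 mm thick over a plug 35 mm across and 8 mm deep that drops into the jar's mouth, with a round knob 19 mm across and 24 mm high on top; pinch only the knob, fingertips above the disc. Origin: centre of the plug's underside, on the counter at first; the knob spans z = 13 to 37 mm
- jar_tiny: open steel grinding jar, loose, 38 mm across, 47 mm high, 30 mm inside, 0.3 kg; origin at the centre of its underside
- lid_tiny: lid of the tiny jar (may be absent): a disc 38 mm across and 5 mm thick over a plug 25 mm across and 8 mm deep that drops into the jar's mouth, with a round knob 19 mm across and 24 mm high on top; pinch only the knob, fingertips above the disc. Origin: centre of the plug's underside, on the counter at first; the knob spans z = 13 to 37 mm
- ball0_center (a point): centre of a steel grinding ball, 22 mm across, lying in the tub at first (may be absent)
- ball1_center (a point): centre of a steel grinding ball, 22 mm across, lying in the tub at first (may be absent)
- ball2_center (a point): centre of a steel grinding ball, 22 mm across, lying in the tub at first (may be absent)
- ball3_center (a point): centre of a steel grinding ball, 22 mm across, lying in the tub at first (may be absent)
- ball4_center (a point): centre of a steel grinding ball, 22 mm across, lying in the tub at first (may be absent)
- pot: specimen pot with a yellow lid, 49 mm across, 50 mm high, a bystander; origin at the centre of its underside
- vial: brown vial with a grey cap, 38 mm across, 91 mm high, a bystander; origin at the centre of its underside
- bottle: large brown vial with a white cap, 49 mm across, 115 mm high, a bystander; origin at the centre of its underside

How it is judged:
By the outcome, as a careful person would: the job done as asked, in the order asked, and still so for the second after the job is handed in, with the robot touching nothing.
Of lid_large, lid_medium, lid_small, lid_tiny only 3 to 4 are there at a start; the rules pass over those that are not, and their reading is None.
Of ball0, ball1, ball2, ball3, ball4 only 3 to 5 are there at a start; the rules pass over those that are not, and their reading is None.
At some moment in a run one of lid_large, lid_medium, lid_small, lid_tiny, jar_large, jar_medium, jar_small, jar_tiny may be knocked a few centimetres aside while the robot is not near it.
It also fails if it takes over 210 s, if anything falls off the work surface, if the arm or the gripper's body presses on something with over 40 N, if the wrist force passes 120 N, or if a joint passes its speed limit or range.

## Working session

There is one attempt and no reset: what is moved stays moved. The work goes in short steps, Python scripts to look and compute and a tool call to move; the robot and the scene stay as the last step left them, time stands still between calls to the robot, and variables do not carry over. Pictures are saved under pics/ and viewed, at most 14 in all, crops included, and the job is handed in when it is done.

Besides the shell and the picture viewer there is one more tool, called after "Request:" as name([rows], argument=value, ...), one row to a line, values as JSON. servo_tool: Moves the arm, as the interface text tells. Shift numbers are shares of 0.04 m and turn numbers shares of 0.12 rad, none past 1 either way. Its arguments: {"type":"object","properties":{"motion":{"type":"array"},"newtons":{"type":"number"}},"required":["motion"]}

```bash
mkdir -p pics; ls; cat > h.py <<'E'
import numpy as np, cv2
from station import bot
def grab(n):
    c=bot.get_calibration(n); p,d=bot.read_camera(n); return p,d,c
def f(c): return 192/np.tan(np.radians(c['fovy'])/2)
def w(c,u,v,z):
    "depth z -> world"
    F=f(c); P=np.array([(u-c['cx'])/F*z,(v-c['cy'])/F*z,z,1]); return (np.linalg.inv(np.array(c['view']))@P)[:3]
def cloud(d,c):
    v,u=np.mgrid[:384,:512]; F=f(c)
    P=np.stack([(u-c['cx'])/F*d,(v-c['cy'])/F*d,d,np.ones_like(d)],-1)
    W=(P@np.linalg.inv(np.array(c['view'])).T)[...,:3]; W[d<=0]=np.nan; return W
def save(name,p,s=1.5):
    cv2.imwrite('pics/'+name,cv2.resize(p[...,::-1],None,fx=s,fy=s,interpolation=cv2.INTER_CUBIC))
E
python3 - <<'E'
from h import *
for n in('top','scene'):
    p,d,c=grab(n); save(n+'0.png',p,1.56); np.savez(n+'0.npz',p=p,d=d,view=c['view'],fovy=c['fovy'],cx=c['cx'],cy=c['cy']); print(n,c['fovy'],c['cx'],c['cy'],np.linalg.inv(np.array(c['view'])).round(3).tolist())
print(bot.get_obs())
E
```

```text
pics
top 46.05182940616244 248.07928307459125 190.19172367823583 [[0.392, -0.876, 0.282, 0.042], [-0.92, -0.375, 0.116, -0.118], [0.004, -0.305, -0.952, 1.692], [0.0, 0.0, 0.0, 1.0]]
scene 55.75828412095263 254.57066210505863 189.87720963459336 [[-0.491, -0.37, 0.789, -0.506], [-0.871, 0.208, -0.445, 0.625], [0.0, -0.906, -0.424, 0.729], [0.0, 0.0, 0.0, 1.0]]
{'t': 0.1, 'q': array([ 1.07189181,  0.47773006,  0.02233302,  1.55638517, -0.01146804,
        1.10929622, -0.08309376]), 'joint_vel': array([ 0.00108995, -0.00256058, -0.00038308, -0.00453215, -0.00067268,
        0.00171262, -0.00013318]), 'joint_torque': array([ 5.01756746e-03, -5.97754455e+01,  1.61438048e+00, -2.81954437e+01,
        1.29136280e-02,  5.09065198e-03, -3.28168323e-05]), 'eef_pos': array([ 0.25690431, -0.6236032 ,  0.23050054]), 'tool_rot': array([-8.11699859e-04,  9.80964563e-01,  1.94184992e-01, -2.36080848e-04]), 'contact_force': array([ 0.23082028, -0.26925477, -0.1155375 ]), 'torque': array([ 0.0701083 , -0.04342934, -0.01438279]), 'grasp_force': 0.0, 'gripper_width': 1.0019047990329821}
```

View pics/top0.png

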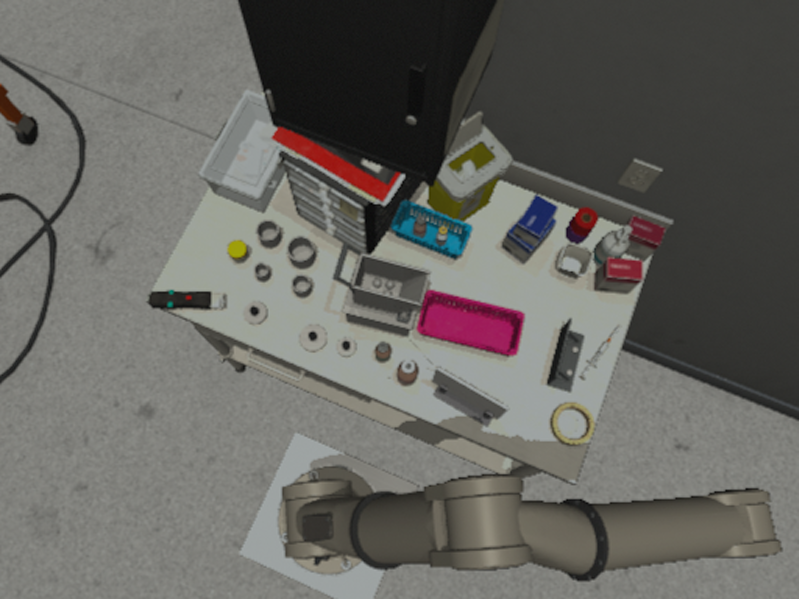

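View pics/scene0.png

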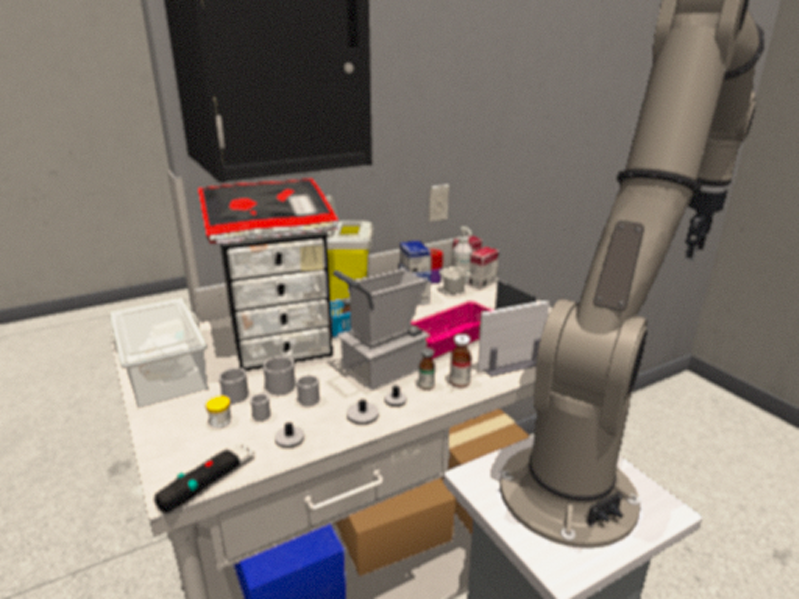

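Top view (scale 1.56): jars at about (269,233), (301,251), (263,271), (303,285). Lids are at (256,312), (313,337) and (346,346). The tub is at (390,285), basket (471,323), panel (469,395), stop (566,355) and pot (237,250).

```bash
python3 - <<'E'
from h import *
z=np.load('top0.npz'); c={k:z[k] for k in('view','fovy','cx','cy')}; c={k:(v if k=='view' else float(v)) for k,v in c.items()}
W=cloud(z['d'],c); s=1.56
def obj(n,u,v,r,lo,hi):
    u/=s;v/=s; U,V=int(u),int(v); B=W[V-r:V+r+1,U-r:U+r+1].reshape(-1,3); B=B[(B[:,2]>lo)&(B[:,2]<hi)]
    if len(B)<3: print(n,len(B));return
    (cx,cy),(a,b),an=cv2.minAreaRect(B[:,:2].astype(np.float32)); 
    mx=B[:,2].max(); e=cv2.minEnclosingCircle(B[:,:2].astype(np.float32)); print(n,len(B),'circ',np.round(e[0],4),round(2*e[1],4),'rect',round(cx,4),round(cy,4),round(a,4),round(b,4),round(an,1),'zmax',round(mx,4))
obj('jarA',269,233,11,.035,.1);obj('jarB',301,251,11,.04,.1);obj('jarC',263,271,8,.03,.1);obj('jarD',303,285,9,.035,.1)
obj('lid1',256,312,10,.007,.05);obj('lid2',313,337,11,.007,.05);obj('lid3',346,346,9,.007,.05)
obj('lid1k',256,312,10,.025,.05);obj('lid2k',313,337,11,.025,.05);obj('lid3k',346,346,9,.025,.05)
obj('pot',237,250,9,.03,.1);obj('vial',383,351,8,.05,.15);obj('bottle',407,371,9,.05,.15)
obj('panel',469,393,28,.08,.2);obj('stop',566,355,28,.06,.12);obj('basket',471,323,38,.045,.07)
obj('tubbar',342,268,12,.235,.3);obj('tub',390,282,32,.19,.3)
H=W[...,2]; print('counter z',np.nanmedian(W[int(400/1.56)-40:int(400/1.56)-35,70:76,2]))
# ortho picture of the region
p=z['p']; X0,X1,Y0,Y1=.35,1.0,-.55,.6
hh=int((X1-X0)*680);ww=int((Y1-Y0)*680)
yy,xx=np.mgrid[:hh,:ww]; x=X1-xx*0-yy/680; y=Y1-xx/680
P=np.stack([x,y,x*0,x*0+1],-1)@np.array(c['view']).T; F=f(c)
mu=(P[...,0]/P[...,2]*F+c['cx']).astype(np.float32); mv=(P[...,1]/P[...,2]*F+c['cy']).astype(np.float32)
cv2.imwrite('pics/ortho.png',cv2.remap(p[...,::-1].copy(),mu,mv,cv2.INTER_CUBIC))
E
```

```text
jarA 105 circ [0.5703 0.4261] 0.0612 rect 0.571 0.4251 0.0588 0.0538 26.2 zmax 0.0659
jarB 109 circ [0.555  0.3288] 0.0715 rect 0.5554 0.328 0.0656 0.0672 24.4 zmax 0.0708
jarC 49 circ [0.4725 0.398 ] 0.0396 rect 0.4718 0.3968 0.0363 0.0358 24.8 zmax 0.0537
jarD 68 circ [0.4792 0.2905] 0.0507 rect 0.4774 0.2906 0.0448 0.0461 0.8 zmax 0.0583
lid1 160 circ [0.3759 0.3718] 0.0986 rect 0.3754 0.3714 0.0822 0.0567 8.9 zmax 0.0448
lid2 235 circ [0.3664 0.2213] 0.1007 rect 0.3704 0.2192 0.0799 0.0774 25.0 zmax 0.0421
lid3 127 circ [0.3834 0.1369] 0.0858 rect 0.3849 0.1336 0.0644 0.0657 28.7 zmax 0.0444
lid1k 23 circ [0.3721 0.3701] 0.0184 rect 0.3728 0.3702 0.0143 0.0155 24.3 zmax 0.0448
lid2k 22 circ [0.3727 0.2161] 0.0249 rect 0.373 0.2147 0.0216 0.0167 43.4 zmax 0.0421
lid3k 22 circ [0.3813 0.1278] 0.02 rect 0.3817 0.1265 0.016 0.0154 21.7 zmax 0.0444
pot 126 circ [0.4962 0.4756] 0.0489 rect 0.4964 0.4744 0.0443 0.0472 64.1 zmax 0.0593
vial 87 circ [0.3993 0.0388] 0.0384 rect 0.3975 0.0367 0.0319 0.0334 23.5 zmax 0.0981
bottle 152 circ [ 0.3741 -0.0367] 0.0497 rect 0.3708 -0.0361 0.0428 0.044 22.6 zmax 0.1215
panel 347 circ [ 0.3749 -0.1856] 0.1796 rect 0.3767 -0.1858 0.1794 0.0109 82.1 zmax 0.1648
stop 128 circ [ 0.5594 -0.3016] 0.1785 rect 0.5545 -0.3076 0.1486 0.1242 11.7 zmax 0.1003
basket 536 circ [ 0.4936 -0.1362] 0.3166 rect 0.4903 -0.1393 0.2295 0.2478 10.0 zmax 0.07
tubbar 117 circ [0.5034 0.1704] 0.0879 rect 0.5034 0.1704 0.086 0.0351 5.9 zmax 0.2691
tub 646 circ [0.517  0.0897] 0.2147 rect 0.5164 0.0888 0.0884 0.1989 9.0 zmax 0.2697
counter z -0.8991087033843337
```

View pics/ortho.png

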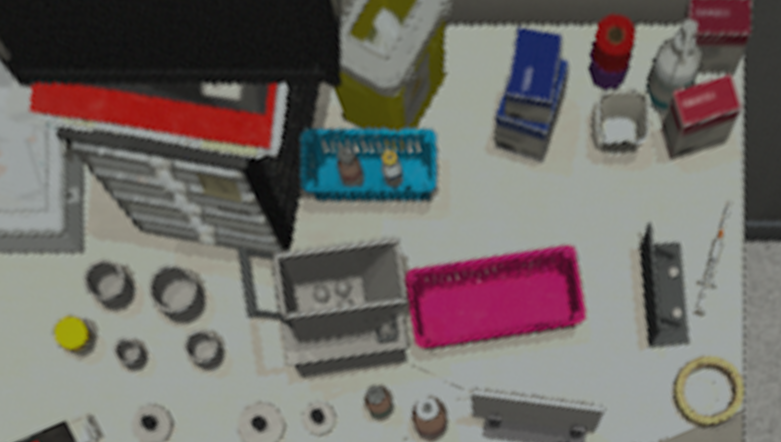

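Request:
servo_tool([
  [[1,0,0,1,0],[1,0,0,1,0],[1,0.5,0.7,1,0],[1,0.6,0.9,0,0],[1,0.6,0.9,0,0],[1,0.6,0.9,0,0],[1,0.6,0.9,0,0],[1,0.5,1,0,0],[1,0.5,1,0,0],[1,0.3,1,0,0],[1,0.3,1,0,0],[1,0.2,1,0,0],[1,0.1,1,0,0],[1,0.1,1,0,0],[1,0,1,0,0],[1,0,1,0,0],[1,0,1,0,0],[1,0,1,0,0],[1,0,1,0,0],[1,0,1,0,0]],
])

```text
t: 2.1
eef_pos: [0.4515, 0.0679, 0.3491]
tool_rot: [0.0, 0.981, 0.194, -0.0]
contact_force: [0.0, 0.3, 0.3]
gripper_width: 1.001
grasp_force: 0.0
```

Request:
servo_tool([
  [[1,0,1,0,0],[1,0,1,0,0],[1,0,1,0,0],[1,-0.2,1,0,0],[1,-0.2,0.5,0,0],[1,0,0,0,0],[1,0,0,0,0],[1,0,0,0,0]],
])

```text
t: 2.9
eef_pos: [0.4367, 0.2448, 0.349]
tool_rot: [0.0, 0.981, 0.193, -0.0]
contact_force: [0.1, -0.3, 0.1]
gripper_width: 1.005
grasp_force: 0.0
```

```bash
python3 - <<'E'
from h import *
print(bot.get_obs()['eef_pos'],bot.get_obs()['q'])
p,d,c=grab('wrist'); save('w1.png',p,1.56); print(c['fovy'],np.linalg.inv(np.array(c['view'])).round(4).tolist())
np.savez('w1.npz',p=p,d=d,**c)
E
```

```text
[0.43667572 0.24484876 0.34904204] [-0.02680472  0.14531619 -0.67272852  1.76865017  0.09557891  1.26104663
 -1.90592739]
59.136197130149604 [[0.3786, -0.879, -0.2898, 0.5109], [-0.9256, -0.3592, -0.1194, 0.2766], [0.0009, 0.3134, -0.9496, 0.4925], [0.0, 0.0, 0.0, 1.0]]
```

View pics/w1.png

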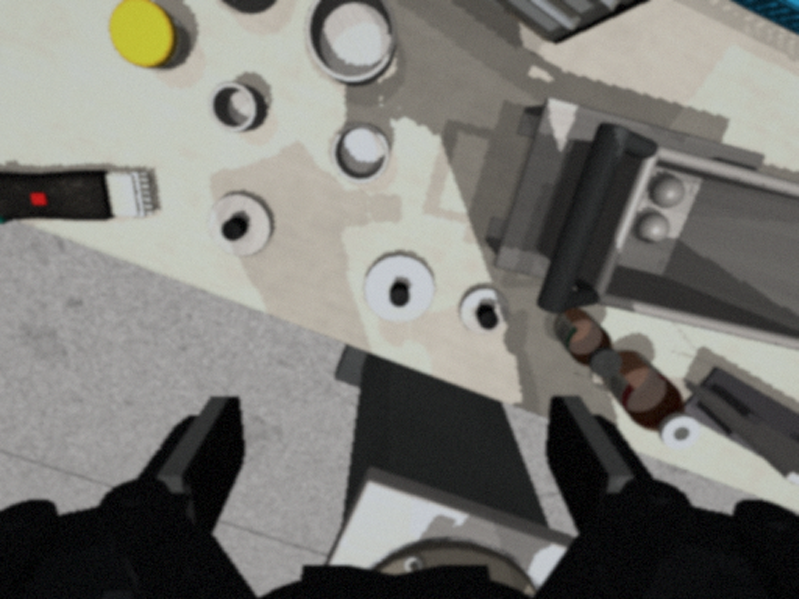

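Wrist view shows three lids, at (241,224), (399,288) and (482,310), plus jar rims small (361,152), tiny (239,105) and large (351,36). Two balls are visible in the tub so far. Next I'll measure the lid sizes and positions.

```bash
cat >> h.py <<'E'
def plane(c,u,v,z,s=1.56):
    I=np.linalg.inv(np.array(c['view'])); F=f(c); r=I[:3,:3]@np.array([(u/s-c['cx'])/F,(v/s-c['cy'])/F,1]); return I[:3,3]+r*(z-I[2,3])/r[2]
def load(n):
    z=np.load(n); return z['p'],z['d'],{k:(z[k] if k=='view' else float(z[k])) for k in('view','fovy','cx','cy')}
E
python3 - <<'E'
from h import *
p,d,c=load('w1.npz'); g=cv2.cvtColor(p,cv2.COLOR_RGB2GRAY); s=1.56
for n,u,v,z in(('lid1',241,224,.013),('lid2',399,288,.013),('lid3',482,310,.013),('k1',233,228,.037),('k2',400,293,.037),('k3',486,316,.037),('Jlarge',351,37,.062),('Jsmall',361,153,.052),('Jtiny',239,106,.047)): print(n,plane(c,u,v,z)[:2].round(4))
# widths
for n,a,b,z in(('lid1',(209,224),(273,224),.013),('lid2',(363,288),(436,288),.013),('lid3',(459,310),(507,310),.013),('Jl',(306,37),(397,37),.062),('Js',(330,153),(391,153),.052)): print(n,np.linalg.norm(plane(c,*a,z)-plane(c,*b,z)).round(4))
cr=p[175:225,120:345]; cv2.imwrite('pics/w1c.png',cv2.resize(cr[...,::-1],None,fx=3.5,fy=3.5,interpolation=cv2.INTER_CUBIC))
W=cloud(d,c)
for n,u,v in(('lid1',255,235),('lid2',420,275),('ctr',300,250)): print(n,W[int(v/s),int(u/s)].round(4))
E
```

```text
lid1 [0.3751 0.3725]
lid2 [0.373  0.2153]
lid3 [0.3828 0.1326]
k1 [0.3759 0.3731]
k2 [0.3759 0.2157]
k3 [0.3852 0.1339]
Jlarge [0.5535 0.3285]
Jsmall [0.4782 0.2921]
Jtiny [0.4748 0.395 ]
lid1 0.0586
lid2 0.0695
lid3 0.0463
Jl 0.0673
Js 0.0492
lid1 [0.3709 0.3584 0.0132]
lid2 [0.3929 0.2024 0.0138]
ctr [ 3.689e-01  3.162e-01 -1.000e-04]
```

View pics/w1c.png

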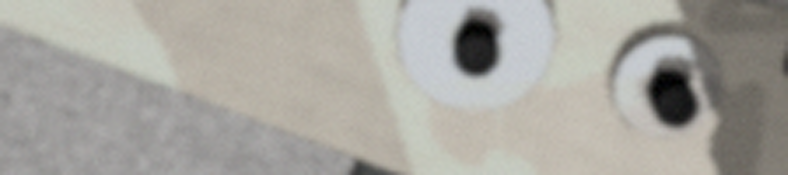

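Request:
servo_tool([
  [[0.5,-0.307,0.64,-0.94,0],[0.5,-0.307,0.64,-0.94,0],[0.5,-0.307,0.64,-0.94,0],[0.5,-0.307,0.64,-0.94,0],[0.5,-0.307,0.64,-0.94,0],[0.5,0,0,0,0],[0.5,0,0,0,0]],
], newtons=30)

```text
t: 3.65
eef_pos: [0.3748, 0.3736, 0.1607]
tool_rot: [0.001, 0.981, 0.194, -0.001]
contact_force: [0.6, 0.6, -0.1]
gripper_width: 0.504
grasp_force: 0.0
```

```bash
python3 - <<'E'
from h import *
o=bot.get_obs();print(o['eef_pos'],o['q'].round(2))
p,d,c=grab('wrist'); save('w2.png',p,1.56); np.savez('w2.npz',p=p,d=d,**c)
E
```

```text
[0.37484351 0.3735748  0.16065672] [-0.34  0.41 -0.69  1.93  0.33  0.91 -2.38]
```

View pics/w2.png

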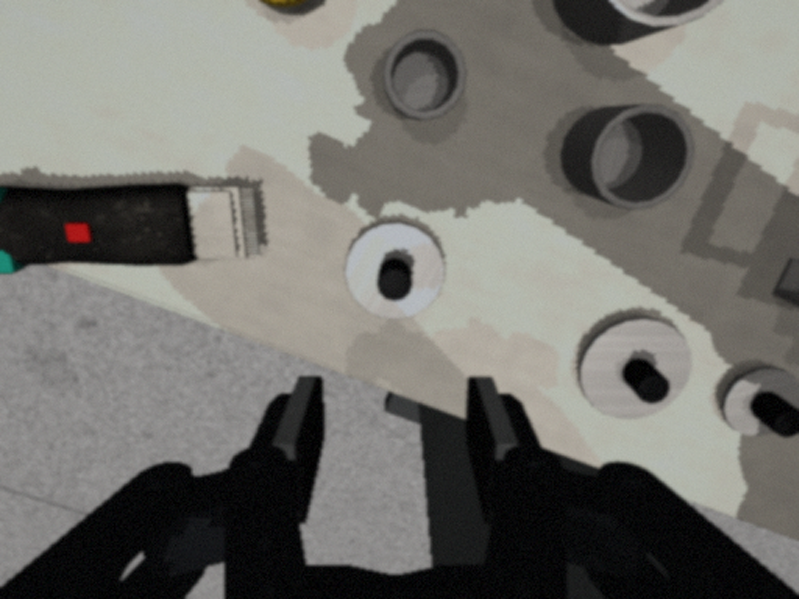

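Lid1 has its disc at (395,269) and its knob top at (395,284). The other items are the tiny jar rim (425,74), small jar rim (642,156), lid2 (635,367) with knob top (652,386), and lid3 on the right.

```bash
python3 - <<'E'
from h import *
p,d,c=load('w2.npz')
for n,u,v,z in(('lid1',395,269,.013),('k1',395,284,.037),('lid2',635,367,.013),('k2',652,386,.037),('Jsmall',642,156,.052),('Jtiny',425,74,.047)): print(n,plane(c,u,v,z)[:2].round(4))
E
```

```text
lid1 [0.3748 0.3744]
k1 [0.3734 0.3739]
lid2 [0.3732 0.2159]
k2 [0.3728 0.2166]
Jsmall [0.4783 0.2936]
Jtiny [0.4728 0.4002]
```

Request:
servo_tool([
  [[0.5,0,0,-1,0],[0.5,0,0,-1,0],[0.5,0,0,-0.7,0],[0.5,0,0,-0.32,0],[0.5,0,0,0,0],[0,0,0,0,0],[0,0,0,0,0],[0,0,0,0,0],[0,0,0,0,0],[0,0,0,0,0],[0,0,0,0,0]],
], newtons=40)

```text
t: 4.8
eef_pos: [0.3747, 0.3745, 0.0407]
tool_rot: [-0.0, 0.981, 0.194, 0.0]
contact_force: [-0.0, -0.1, -0.2]
gripper_width: -0.002
grasp_force: 0.0
```

```bash
python3 - <<'E'
from h import *
p,d,c=grab('wrist'); save('w3.png',p,1.2); np.savez('w3.npz',p=p,d=d,**c); print(bot.get_obs()['gripper_width'],bot.get_obs()['eef_pos'])
E
```

```text
0.0007548130154062405 [0.37465537 0.37448321 0.04059243]
```

View pics/w3.png

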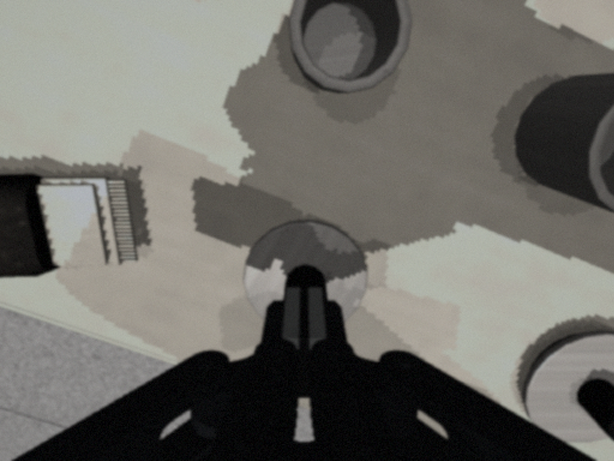

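The fingers closed short of the knob, which stands just beyond the fingertips at about (306,280). The disc centre is about (306,277).

```bash
python3 - <<'E'
from h import *
p,d,c=load('w3.npz')
print(plane(c,306,275,.013,1.2),plane(c,306,278,.037,1.2), plane(c,307,300,.018,1.2))
W=cloud(d,c)
for v in (222,240,262,270,275,280,290,300,320): print(v,W[int(v/1.2),255].round(4), W[int(v/1.2),247].round(4))
I=np.linalg.inv(c['view']); print(I.round(4).tolist())
E
```

```text
[0.37567222 0.37486676 0.013     ] [0.38471533 0.37875803 0.037     ] [0.36639851 0.37056467 0.018     ]
222 [0.399  0.3845 0.0117] [0.3979 0.3886 0.0133]
240 [0.3915 0.3814 0.0128] [0.3907 0.3857 0.0151]
262 [0.3827 0.3778 0.0151] [0.3805 0.3816 0.0139]
270 [0.3816 0.3774 0.0217] [0.3795 0.3811 0.0205]
275 [0.3821 0.3776 0.0279] [0.3794 0.3809 0.0252]
280 [0.3815 0.3774 0.0311] [0.3797 0.381  0.0306]
290 [0.3853 0.3791 0.0481] [0.3835 0.3822 0.0472]
300 [0.3848 0.3789 0.0554] [0.3838 0.3822 0.0559]
320 [0.3851 0.3791 0.0688] [0.3837 0.3819 0.0686]
[[0.3806, -0.8784, -0.2891, 0.4488], [-0.9247, -0.3615, -0.119, 0.4062], [0.0, 0.3126, -0.9499, 0.1842], [0.0, 0.0, 0.0, 1.0]]
```

```bash
python3 - <<'E'
from h import *
for n,T,cols in(('w1.npz',[.4367,.2448,.349],[(225,400),(225,430),(570,400)]),('w2.npz',[.3748,.3736,.1607],[(315,380),(310,390),(305,410),(480,380),(485,400)])):
    p,d,c=load(n); W=cloud(d,c)
    for u,v in cols: print(n,u,v,(W[int(v/1.56),int(u/1.56)]-T).round(4), d[int(v/1.56),int(u/1.56)])
p,d,c=load('w3.npz'); print(d[215:262:3,255].round(4)); print(d[215:262:3,247].round(4)); g=p.mean(2)[215:262:3,255]; print(g)
p,d,c=load('w2.npz'); v,u=int(284/1.56),int(395/1.56);W=cloud(d,c); print(W[v-12:v+14:2,u].round(4))
E
```

```text
w1.npz 225 400 [-0.0078  0.0469  0.0189] 0.1402253
w1.npz 225 430 [-0.0106  0.0435  0.0271] 0.13368623
w1.npz 570 400 [ 0.0272 -0.0374  0.0199] 0.13925225
w2.npz 315 380 [0.0015 0.0266 0.0091] 0.14921229
w2.npz 310 390 [0.0011 0.0269 0.015 ] 0.1436798
w2.npz 305 410 [0.0011 0.0266 0.0247] 0.13455132
w2.npz 480 380 [nan nan nan] 0.0
w2.npz 485 400 [ 0.0189 -0.0163  0.0202] 0.1388192
[0.184  0.1831 0.1817 0.178  0.1739 0.1716 0.1683 0.1643 0.1622 0.1514
 0.1485 0.1465 0.1425 0.141  0.1377 0.1355]
[0.184  0.1845 0.1842 0.1801 0.1753 0.1733 0.1689 0.1665 0.1622 0.1507
 0.1471 0.1452 0.1421 0.1414 0.1392 0.136 ]
[68.33333333 64.66666667 19.          0.66666667 11.33333333  3.
  1.          4.          5.         10.33333333 12.33333333  8.33333333
  7.66666667  8.          8.66666667  6.66666667]
[[0.3818 0.3775 0.0329]
 [0.3812 0.3773 0.037 ]
 [0.38   0.3768 0.0385]
 [0.3783 0.3761 0.0377]
 [0.3766 0.3754 0.0373]
 [0.375  0.3747 0.0373]
 [0.3735 0.3741 0.0375]
 [0.3723 0.3736 0.0391]
 [0.3708 0.373  0.0394]
 [0.3688 0.3722 0.0379]
 [0.3671 0.3715 0.0378]
 [0.3653 0.3708 0.0373]
 [0.3563 0.367  0.0141]]
```

Request:
servo_tool([
  [[0.5,0,0,0,0],[0.5,0,0,0,0],[0.5,0,0,0,0],[0.5,0,0,-0.25,0],[0.5,-0.03,0,-0.25,0],[0.5,0,0,0,0],[0,0,0,0,0],[0,0,0,0,0],[0,0,0,0,0],[0,0,0,0,0],[0,0,0,0,0]],
])

```text
t: 5.95
eef_pos: [0.3736, 0.3744, 0.0206]
tool_rot: [-0.0, 0.981, 0.194, 0.0]
contact_force: [-0.1, 0.1, 0.2]
gripper_width: 0.207
grasp_force: 39.0
```

```bash
python3 - <<'E'
from h import *
p,d,c=grab('wrist'); W=cloud(d,c)
print(bot.get_obs()['gripper_width'],bot.get_obs()['grasp_force'])
print(np.c_[W[215:262:3,255],p.mean(2)[215:262:3,255]].round(4))
save('w4.png',p[150:300,150:360],2.5)
E
```

```text
0.2036545979415217 39.012722969055176
[[3.90400e-01 3.81500e-01 1.40000e-02 7.43333e+01]
 [3.89000e-01 3.80900e-01 1.41000e-02 7.66667e+01]
 [3.87700e-01 3.80400e-01 1.45000e-02 7.76667e+01]
 [3.86000e-01 3.79700e-01 1.38000e-02 7.83333e+01]
 [3.84400e-01 3.79000e-01 1.35000e-02 7.50000e+01]
 [3.83200e-01 3.78500e-01 1.43000e-02 7.16667e+01]
 [3.81600e-01 3.77900e-01 1.39000e-02 6.00000e+01]
 [3.81400e-01 3.77800e-01 1.68000e-02 8.66670e+00]
 [3.82100e-01 3.78100e-01 2.15000e-02 1.00000e+01]
 [3.81800e-01 3.78000e-01 2.40000e-02 4.33330e+00]
 [3.81700e-01 3.78000e-01 2.66000e-02 1.23333e+01]
 [3.82100e-01 3.78200e-01 3.03000e-02 8.66670e+00]
 [3.82100e-01 3.78200e-01 3.31000e-02 1.00000e+00]
 [3.82200e-01 3.78300e-01 3.60000e-02 1.33330e+00]
 [3.80800e-01 3.77700e-01 3.59000e-02 6.00000e+00]
 [3.80800e-01 3.77700e-01 3.84000e-02 1.00000e+01]]
```

View pics/w4.png

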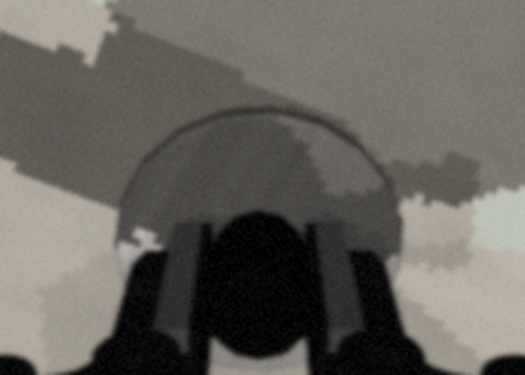

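The knob is held, with a pad gap of about 17–19 mm. The real fingertip is about level with the reported TCP, so I'll allow for that. Next I lift and look at the medium jar.

Request:
servo_tool([
  [[0,0,0,0.5,0],[0,0,0,1,0],[0,0,0,1,0],[0,0.79,0.16,0.2,0],[0,0.79,0.16,0.2,0],[0,0.79,0.16,0.2,0],[0,0.79,0.16,0.15,0],[0,0,0,0,0],[0,0,0,0,0],[0,0,0,0,0]],
])

```text
t: 7.0
eef_pos: [0.4984, 0.3999, 0.15]
tool_rot: [0.0, 0.981, 0.195, -0.001]
contact_force: [-0.7, 0.2, -1.0]
gripper_width: 0.202
grasp_force: 39.1
```

```bash
python3 - <<'E'
from h import *
print(bot.get_obs()['eef_pos'])
p,d,c=grab('wrist'); save('w5.png',p,1.56); np.savez('w5.npz',p=p,d=d,**c)
E
```

```text
[0.49838285 0.39992008 0.1500403 ]
```

View pics/w5.png

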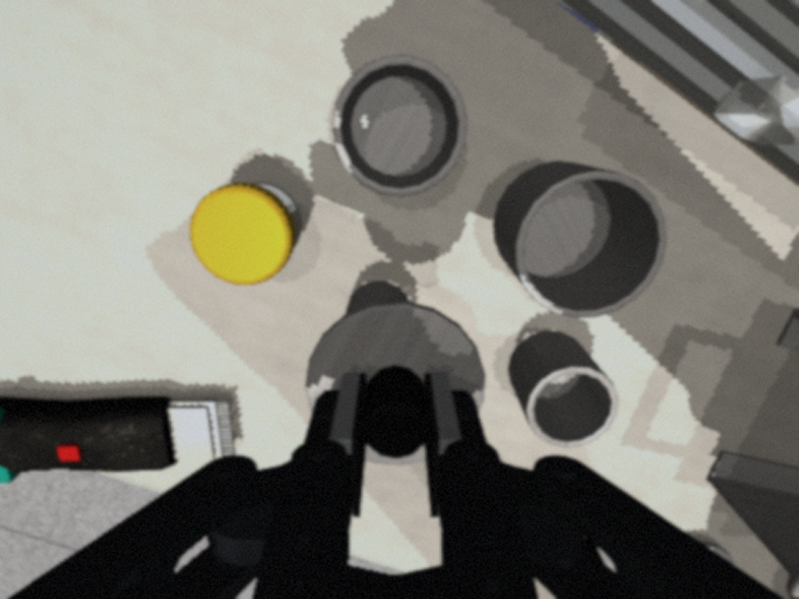

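Medium jar rim centre is (400,125), large rim (590,243) and small rim (571,405). The lid is held level, its disc spanning x 306–484 with its top edge at 304.

```bash
python3 - <<'E'
from h import *
p,d,c=load('w5.npz')
for n,u,v,z in(('Jmed',400,125,.057),('Jlarge',590,243,.062),('Jsmall',571,405,.052),('lidfar',395,304,.1424),('lidL',306,392,.1424),('lidR',484,390,.1424)): print(n,plane(c,u,v,z)[:2].round(4))
# ellipse-fit refinement: project rim circle to check radii
P=lambda X:(lambda q:1.56*(q[:2]/q[2]*f(c)+[c['cx'],c['cy']]))((np.array(c['view'])@np.r_[X,1])[:3])
for n,x,y,z,r in(('med',*plane(c,400,125,.057)[:2],.057,.029),('large',*plane(c,590,243,.062)[:2],.062,.034),('small',*plane(c,571,405,.052)[:2],.052,.024)):
    q=np.array([P([x+r*np.cos(a),y+r*np.sin(a),z]) for a in np.linspace(0,6.28,60)]); print(n,q.min(0).round(),q.max(0).round())
E
```

```text
Jmed [0.5719 0.429 ]
Jlarge [0.558  0.3313]
Jsmall [0.4785 0.2942]
lidfar [0.524  0.4116]
lidL [0.4855 0.4266]
lidR [0.5079 0.3741]
med [332.  51.] [468. 194.]
large [514. 165.] [667. 314.]
small [524. 363.] [618. 445.]
```

Request:
servo_tool([
  [[0,0.925,0.35,0,0],[0,0.925,0.35,0,0],[0,0,0,-0.75,0],[0,0,0,-0.75,0],[0,0,0,0,0],[0,0,0,0,0],[0,0,0,0,0]],
])

```text
t: 7.75
eef_pos: [0.5741, 0.4291, 0.0926]
tool_rot: [-0.001, 0.981, 0.194, 0.001]
contact_force: [0.8, -0.3, -0.2]
gripper_width: 0.201
grasp_force: 39.1
```

Request:
servo_tool([
  [[0,0,0,-0.2,0],[0,0,0,-0.2,0],[0,0,0,-0.1,0],[0,0,0,0,0],[0,0,0,0,0],[0,0,0,0,0]],
])

```text
t: 8.35
eef_pos: [0.5749, 0.43, 0.074]
tool_rot: [-0.001, 0.981, 0.194, 0.002]
contact_force: [-3.4, -3.0, 15.1]
gripper_width: 0.202
grasp_force: 41.9
```

Request:
servo_tool([
  [[0,0,0,0.2,0],[0,-0.06,-0.05,0,0],[0,0,0,0,0],[0,0,0,0,0],[0,0,0,0,0],[0,0,0,0,0]],
])

```text
t: 8.95
eef_pos: [0.5714, 0.4259, 0.0781]
tool_rot: [0.0, 0.981, 0.194, -0.0]
contact_force: [0.4, 0.1, -0.6]
gripper_width: 0.199
grasp_force: 40.3
```

Request:
servo_tool([
  [[0,0.025,0.05,0,0],[0,0,0,-0.1,0],[0,0,0,-0.1,0],[0,0,0,0,0],[0,0,0,0,0],[0,0,0,0,0]],
])

```text
t: 9.55
eef_pos: [0.5736, 0.4297, 0.0735]
tool_rot: [-0.001, 0.981, 0.194, 0.002]
contact_force: [-2.6, -1.7, 13.4]
gripper_width: 0.201
grasp_force: 42.1
```

```bash
python3 - <<'E'
from h import *
p,d,c=grab('wrist'); save('w6.png',p[130:384,100:412],2.3); np.savez('w6.npz',p=p,d=d,**c)
E
```

View pics/w6.png

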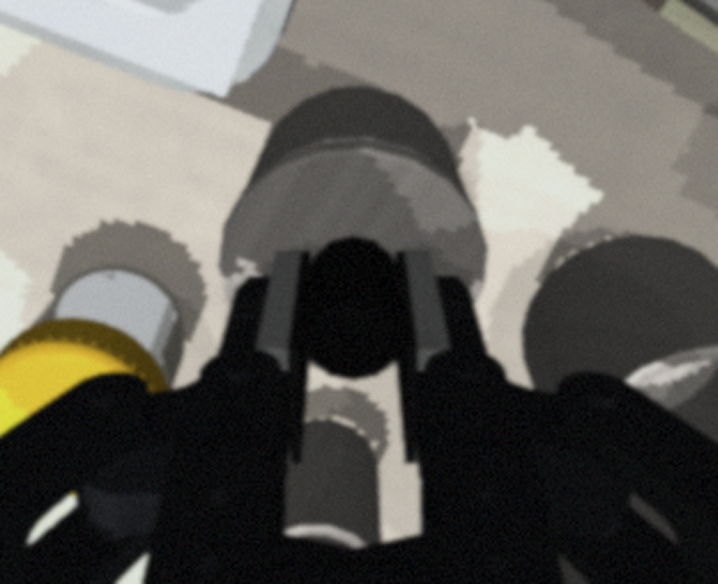

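```bash
python3 - <<'E'
from h import *
p,d,c=load('w6.npz'); o=bot.get_obs(); print(o['eef_pos'],o['contact_force'],o['torque'])
pl=lambda u,v,z:plane(c,100+u/2.3,130+v/2.3,z,1)
far=pl(358,87,0); print('far',far, 'centre',far[:2]-.029*np.array([.9247,.3806]))
L=pl(220,265,.068);R=pl(487,260,.068);F=pl(355,148,.068); print('lid',(L+R)/2,np.linalg.norm(L-R),F[:2]-.029*np.array([.9247,.3806]))
# overlay of candidate jars
im=cv2.resize(p[130:384,100:412,::-1],None,fx=2.3,fy=2.3)
def pr(X): q=np.array(c['view'])@np.r_[X,1]; return ((q[0]/q[2]*f(c)+c['cx']-100)*2.3,(q[1]/q[2]*f(c)+c['cy']-130)*2.3)
for (x,y),col in(((.571,.4286),(0,255,0)),((.5725,.4265),(0,0,255))):
    for z in(0,.057): cv2.polylines(im,[np.array([pr([x+.029*np.cos(a),y+.029*np.sin(a),z]) for a in np.linspace(0,6.28,80)],np.int32)],False,col,1)
cv2.imwrite('pics/w6o.png',im[60:330,180:560])
E
```

```text
[0.57360813 0.42972574 0.07350498] [-2.76002046 -1.97721416 14.59687697] [-0.31868632  0.29041098 -0.02535404]
far [0.59641707 0.4385369  0.        ] centre [0.56960077 0.4274995 ]
lid [0.57638145 0.43176329 0.068     ] 0.05686411060862254 [0.57350829 0.43022611]
```

View pics/w6o.png

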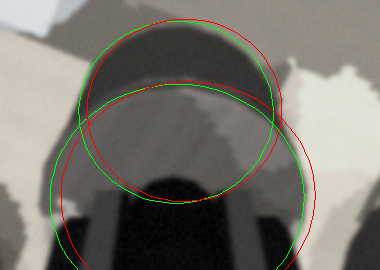

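Request:
servo_tool([
  [[0,0,0,0.2,0],[0,-0.025,-0.045,0,0],[0,0,0,0,0],[0,0,0,0,0],[0,0,0,-0.1,0],[0,0,0,-0.1,0],[0,0,0,0,0],[0,0,0,0,0],[0,0,0,0,0]],
])

```text
t: 10.5
eef_pos: [0.5714, 0.4265, 0.0706]
tool_rot: [-0.0, 0.981, 0.194, 0.0]
contact_force: [-0.1, 1.0, 1.8]
gripper_width: 0.204
grasp_force: 40.9
```

Request:
servo_tool([
  [[0,0,0,-0.04,0],[0,0,0,0,0],[0,0,0,0,0]],
])

```text
t: 10.8
eef_pos: [0.5719, 0.4267, 0.0698]
tool_rot: [-0.0, 0.981, 0.194, 0.001]
contact_force: [-1.2, -0.1, 6.2]
gripper_width: 0.21
grasp_force: 41.4
```

Request:
servo_tool([
  [[0.5,0,0,0,0],[0.5,0,0,0,0],[0.5,0,0,0,0],[0.5,0,0,0.3,0],[0.5,0,0,1,0],[0.5,-0.5,-0.2,0.8,0],[0.5,-0.8,-0.6,0.6,0],[0.5,-0.8,-0.6,0,0],[0.5,0,0,0,0],[0.5,0,0,0,0],[0.5,0,0,0,0]],
])

```text
t: 11.9
eef_pos: [0.4885, 0.3708, 0.1775]
tool_rot: [-0.0, 0.981, 0.194, 0.001]
contact_force: [0.2, 0.1, 0.1]
gripper_width: 0.5
grasp_force: 0.0
```

```bash
python3 - <<'E'
from h import *
print(bot.get_obs()['eef_pos'])
p,d,c=grab('wrist'); save('w7.png',p,1.56); np.savez('w7.npz',p=p,d=d,**c)
E
```

```text
[0.48854162 0.37076399 0.17748298]
```

View pics/w7.png

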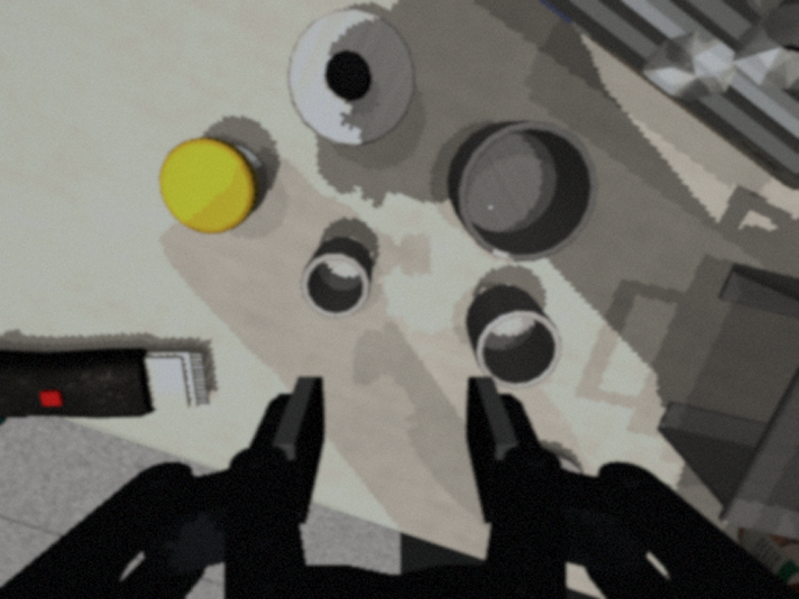

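Medium lid sits squarely on its jar at (351,77). Large jar rim is (527,190), small rim (517,348), tiny (336,285). From here I'll fit numerically from depth.

```bash
cat >> h.py <<'E'
from scipy.optimize import least_squares
def circ(W,x,y,r,zlo,zhi,rin=0,win=None):
    "fit disc/ring centre: rim points z in range near x,y; outer radius r"
    win=win or r+.012
    m=(np.hypot(W[...,0]-x,W[...,1]-y)<win)&(W[...,2]>zlo)&(W[...,2]<zhi); B=W[m]
    if len(B)<20: return None,len(B)
    # convex hull outer points -> circle of radius r
    h=cv2.convexHull(B[:,:2].astype(np.float32))[:,0]
    s=least_squares(lambda q:np.hypot(h[:,0]-q[0],h[:,1]-q[1])-q[2],[x,y,r],loss='soft_l1',f_scale=.001).x
    n=np.linalg.lstsq(np.c_[B[:,:2]-B[:,:2].mean(0),np.ones(len(B))],B[:,2],rcond=None)[0]
    return s.round(4),len(B),B[:,2].mean().round(4),'tilt',n[:2].round(3)
E
python3 - <<'E'
from h import *
for n in('w5.npz','w7.npz'):
    p,d,c=load(n); W=cloud(d,c)
    print(n,'med',circ(W,.571,.427,.029,.050,.061),'large',circ(W,.556,.33,.034,.057,.067),'small',circ(W,.4785,.2935,.024,.046,.057),'tiny',circ(W,.473,.397,.019,.041,.051))
p,d,c=load('w7.npz'); W=cloud(d,c); print(circ(W,.571,.427,.029,.058,.067), circ(W,.571,.427,.01,.075,.095,win=.03))
p,d,c=load('w5.npz'); W=cloud(d,c); print('lid held',circ(W,.497,.4,.029,.137,.147))
p,d,c=load('w2.npz'); W=cloud(d,c); print('lid1',circ(W,.3745,.374,.029,.010,.017),'lid2',circ(W,.3735,.2155,.034,.010,.017),'k2',circ(W,.3735,.2155,.01,.03,.042,win=.03))
p,d,c=load('w1.npz'); W=cloud(d,c); print('lid1',circ(W,.3745,.374,.029,.010,.017),'lid2',circ(W,.3735,.2155,.034,.010,.017),'lid3',circ(W,.383,.133,.024,.010,.017),'k3',circ(W,.383,.133,.01,.03,.042,win=.03))
E
```

```text
w5.npz med (array([0.5705, 0.4294, 0.0287]), 1823, np.float64(0.0572), 'tilt', array([0.004, 0.004])) large (array([0.5563, 0.331 , 0.0338]), 2117, np.float64(0.062), 'tilt', array([0.001, 0.007])) small (array([0.4776, 0.294 , 0.0238]), 1200, np.float64(0.0513), 'tilt', array([-0.002, -0.001])) tiny (array([0.4741, 0.4021, 0.0166]), 31, np.float64(0.043), 'tilt', array([0.475, 0.513]))
w7.npz med (array([0.5716, 0.4289, 0.0291]), 94, np.float64(0.0581), 'tilt', array([ 0.06, -0.02])) large (array([0.5562, 0.331 , 0.0337]), 1672, np.float64(0.0622), 'tilt', array([0.003, 0.009])) small (array([0.4776, 0.294 , 0.0238]), 958, np.float64(0.0516), 'tilt', array([0.004, 0.003])) tiny (array([0.4722, 0.401 , 0.0188]), 714, np.float64(0.0469), 'tilt', array([ 0.005, -0.002]))
(array([0.5718, 0.4285, 0.0289]), 4778, np.float64(0.063), 'tilt', array([ 0.002, -0.   ])) (array([0.5722, 0.4282, 0.0092]), 724, np.float64(0.0866), 'tilt', array([0.029, 0.074]))
lid held (array([0.498 , 0.4012, 0.0287]), 4890, np.float64(0.1433), 'tilt', array([-0.009, -0.005]))
lid1 (array([0.3732, 0.3749, 0.0286]), 2641, np.float64(0.0139), 'tilt', array([-0.003, -0.   ])) lid2 (array([0.3716, 0.2158, 0.0337]), 3073, np.float64(0.0139), 'tilt', array([-0.002, -0.004])) k2 (array([0.3715, 0.2161, 0.0093]), 405, np.float64(0.0368), 'tilt', array([-0.068, -0.202]))
lid1 (array([0.3732, 0.375 , 0.0286]), 1061, np.float64(0.0139), 'tilt', array([-0.001,  0.001])) lid2 (array([0.3718, 0.2158, 0.0335]), 1368, np.float64(0.014), 'tilt', array([ 0.001, -0.002])) lid3 (array([0.3822, 0.1313, 0.0235]), 562, np.float64(0.0139), 'tilt', array([-0.007, -0.004])) k3 (array([0.3825, 0.1314, 0.009 ]), 140, np.float64(0.0372), 'tilt', array([-0.134, -0.102]))
```

Request:
servo_tool([
  [[0.5,-0.73,-0.977,0,0],[0.5,-0.73,-0.977,0,0],[0.5,-0.73,-0.977,-0.2,0],[0.5,-0.73,-0.977,-0.4,0],[0.5,0,0,-1,0],[0.5,0,0,-0.8,0],[0.5,0,0,0,0],[0.5,0,0,0,0],[0.5,0,0,0,0]],
])

```text
t: 12.85
eef_pos: [0.3726, 0.2164, 0.0826]
tool_rot: [-0.001, 0.981, 0.194, 0.001]
contact_force: [1.1, -0.5, -0.4]
gripper_width: 0.5
grasp_force: 0.0
```

```bash
python3 - <<'E'
from h import *
o=bot.get_obs();print(o['eef_pos'],o['q'].round(2))
p,d,c=grab('wrist'); W=cloud(d,c)
print('lid2',circ(W,.3735,.2155,.034,.010,.017),'k2',circ(W,.3735,.2155,.01,.03,.042,win=.03))
E
```

```text
[0.37261967 0.21638064 0.08259115] [-0.1   0.38 -0.66  2.21  0.38  0.66 -2.21]
lid2 (array([0.3717, 0.2154, 0.0336]), 6420, np.float64(0.0139), 'tilt', array([-0.001, -0.001])) k2 (array([0.3719, 0.2154, 0.0092]), 776, np.float64(0.0372), 'tilt', array([-0.148, -0.068]))
```

Request:
servo_tool([
  [[0.5,-0.02,-0.04,-0.8,0],[0.5,0,0,-0.5,0],[0.5,0,0,-0.31,0],[0.5,0,0,0,0],[0,0,0,0,0],[0,0,0,0,0],[0,0,0,0,0],[0,0,0,0,0],[0,0,0,0,0]],
])

```text
t: 13.8
eef_pos: [0.3714, 0.214, 0.018]
tool_rot: [-0.0, 0.981, 0.194, 0.001]
contact_force: [-1.7, 1.0, 6.9]
gripper_width: 0.204
grasp_force: 39.0
```

Request:
servo_tool([
  [[0,0,0,0.3,0],[0,0,0,1,0],[0,0,0,1,0],[0,0,0,1,0],[0,0.9,0.7,0,0],[0,0.9,0.7,0,0],[0,0.9,0.7,0,0],[0,0,0,0,0],[0,0,0,0,0],[0,0,0,0,0]],
])

```text
t: 14.8
eef_pos: [0.4776, 0.2965, 0.1491]
tool_rot: [0.0, 0.981, 0.194, -0.001]
contact_force: [0.5, -0.4, -1.3]
gripper_width: 0.202
grasp_force: 39.3
```

```bash
cat >> h.py <<'E'
def look(*items):
    o=bot.get_obs(); print('eef',o['eef_pos'].round(4),'w',round(float(o['gripper_width']),3),o['q'].round(2))
    p,d,c=grab('wrist'); W=cloud(d,c)
    for i in items: print(i[0],*circ(W,*i[1:]))
    return p,d,c,W
E
python3 - <<'E'
from h import *
z=bot.get_obs()['eef_pos']
look(('held',z[0],z[1],.034,z[2]-.009,z[2]-.000),('large',.5562,.331,.034,.057,.067),('small',.4776,.294,.024,.046,.057),('tiny',.4722,.401,.019,.041,.051),('medlid',.5715,.4285,.029,.058,.067))
E
```

```text
eef [0.4776 0.2965 0.1491] w 0.202 [-0.14  0.47 -0.68  1.87  0.37  0.93 -2.17]
held [0.4779 0.2981 0.0336] 7875 0.1448 tilt [-0.007 -0.004]
large [0.5563 0.3307 0.0337] 2325 0.0624 tilt [-0.001 -0.001]
small [0.4778 0.2939 0.0235] 516 0.0522 tilt [-0.064 -0.03 ]
tiny [0.4721 0.4007 0.0189] 1067 0.0468 tilt [0.002 0.001]
medlid [0.5714 0.4279 0.0285] 1931 0.0628 tilt [0.037 0.02 ]
```

Request:
servo_tool([
  [[0,0.98,0.407,0,0],[0,0.98,0.407,0,0],[0,0,0,-0.7,0],[0,0,0,-0.65,0],[0,0,0,0,0],[0,0,0,0,0],[0,0,0,0,0],[0,0,0,0,0]],
])

```text
t: 15.65
eef_pos: [0.5577, 0.3304, 0.0968]
tool_rot: [-0.0, 0.981, 0.194, 0.001]
contact_force: [0.0, -0.3, -1.2]
gripper_width: 0.203
grasp_force: 39.3
```

```bash
python3 - <<'E'
from h import *
z=bot.get_obs()['eef_pos']
look(('held',z[0],z[1],.034,z[2]-.009,z[2]-.000))
E
```

```text
eef [0.5577 0.3304 0.0968] w 0.203 [-0.2   0.65 -0.61  1.7   0.45  0.93 -2.17]
held [0.558  0.3319 0.0337] 7886 0.0925 tilt [-0.003 -0.001]
```

Request:
servo_tool([
  [[0,-0.043,-0.03,0,0],[0,0,0,-0.25,0],[0,0,0,-0.2,0],[0,0,0,-0.15,0],[0,0,0,0,0],[0,0,0,0,0],[0,0,0,0,0]],
])

```text
t: 16.4
eef_pos: [0.5553, 0.3285, 0.0722]
tool_rot: [0.001, 0.981, 0.194, -0.0]
contact_force: [-4.6, -3.7, 15.1]
gripper_width: 0.199
grasp_force: 40.8
```

Request:
servo_tool([
  [[0.5,0,0,0,0],[0.5,0,0,0,0],[0.5,0,0,0,0],[0.5,0,0,0.3,0],[0.5,0,0,1,0],[0.5,-0.5,-0.2,0.7,0],[0.5,-0.95,-0.3,0.3,0],[0.5,-0.95,-0.3,0,0],[0.5,-0.95,-0.3,0,0],[0.5,-0.9,-0.4,0,0],[0.5,0,-1,0,0],[0.5,0,-1,-0.1,0],[0.5,0,-1,-0.2,0],[0.5,0,-0.4,-0.5,0],[0.5,0,0,0,0],[0.5,0,0,0,0],[0.5,0,0,0,0]],
])

```text
t: 18.1
eef_pos: [0.3861, 0.1346, 0.132]
tool_rot: [-0.001, 0.981, 0.195, 0.001]
contact_force: [-0.3, 0.2, 0.7]
gripper_width: 0.501
grasp_force: 0.0
```

```bash
python3 - <<'E'
from h import *
look(('k3',.3825,.1314,.01,.03,.042,0,.03),('lid3',.3822,.1313,.024,.01,.017),('largelid',.5563,.3307,.034,.062,.072),('small',.4776,.294,.024,.046,.057))
E
```

```text
eef [0.3861 0.1346 0.132 ] w 0.501 [ 0.16  0.25 -0.71  2.22  0.24  0.74 -1.9 ]
k3 [0.3826 0.1307 0.0092] 502 0.0373 tilt [-0.138 -0.056]
lid3 [0.3824 0.1308 0.0237] 1934 0.0139 tilt [-0.005 -0.002]
largelid None 0
small [0.4757 0.2921 0.022 ] 211 0.0513 tilt [0.251 0.27 ]
```

Request:
servo_tool([
  [[0.5,-0.09,-0.13,-1,0],[0.5,0,0,-0.9,0],[0.5,0,0,-0.5,0],[0.5,0,0,-0.37,0],[0.5,0,0,0,0],[0.5,0,0,0,0]],
])

```text
t: 18.75
eef_pos: [0.3821, 0.1286, 0.0206]
tool_rot: [-0.0, 0.981, 0.195, 0.0]
contact_force: [0.3, -0.1, -0.3]
gripper_width: 0.501
grasp_force: 0.0
```

Request:
servo_tool([
  [[0,0,0,0,0],[0,0,0,0,0],[0,0,0,0,0],[0,0,0,0,0],[0,0,0,0.3,0],[0,0,0,1,0],[0,0,0,1,0],[0,0,1,0.9,0],[0,0,1,0,0],[0,0.2,1,0,0],[0,0.4,0.6,0,0],[0,0.4,0.2,0,0],[0,0,0,0,0],[0,0,0,0,0],[0,0,0,0,0]],
])

```text
t: 20.25
eef_pos: [0.421, 0.2756, 0.1456]
tool_rot: [0.0, 0.981, 0.194, -0.0]
contact_force: [0.7, -0.2, -1.0]
gripper_width: 0.2
grasp_force: 39.2
```

```bash
python3 - <<'E'
from h import *
z=bot.get_obs()['eef_pos']
look(('held',z[0],z[1],.024,z[2]-.012,z[2]-.003),('small',.4776,.294,.024,.046,.057),('largelid',.5563,.3307,.034,.062,.072),('tiny',.4722,.401,.019,.041,.051),('medlid',.5715,.4285,.029,.058,.067))
E
```

```text
eef [0.421  0.2756 0.1456] w 0.2 [-0.1   0.4  -0.73  2.    0.35  0.87 -2.2 ]
held [0.4216 0.2773 0.0236] 2997 0.1381 tilt [-0.035 -0.012]
small [0.4774 0.2937 0.0236] 1295 0.0524 tilt [0.015 0.009]
largelid [0.5544 0.3297 0.0328] 1541 0.0679 tilt [0.03  0.012]
tiny [0.4719 0.4005 0.0188] 1361 0.0468 tilt [-0.001  0.   ]
medlid None 0
```

Request:
servo_tool([
  [[0,0.69,0.2,0,0],[0,0.69,0.2,-0.2,0],[0,0,0,-0.7,0],[0,0,0,-0.5,0],[0,0,0,0,0],[0,0,0,0,0],[0,0,0,0,0],[0,0,0,0,0]],
])

```text
t: 21.1
eef_pos: [0.4775, 0.293, 0.0909]
tool_rot: [-0.0, 0.981, 0.194, 0.001]
contact_force: [-0.5, 0.1, -0.5]
gripper_width: 0.204
grasp_force: 39.2
```

```bash
python3 - <<'E'
from h import *
z=bot.get_obs()['eef_pos']
look(('held',z[0],z[1],.024,z[2]-.012,z[2]-.003),('largelid',.5563,.3307,.034,.062,.072),('medlid',.5715,.4285,.029,.058,.067))
E
```

```text
eef [0.4775 0.293  0.0909] w 0.204 [-0.15  0.55 -0.66  1.92  0.45  0.82 -2.23]
held [0.478  0.2947 0.0236] 2991 0.0834 tilt [-0.028 -0.009]
largelid [0.555  0.3299 0.0335] 14742 0.068 tilt [0.001 0.   ]
medlid [0.5697 0.4277 0.0271] 569 0.0621 tilt [0.363 0.162]
```

Request:
servo_tool([
  [[0,-0.015,-0.025,0,0],[0,0,0,-0.25,0],[0,0,0,-0.2,0],[0,0,0,-0.18,0],[0,0,0,0,0],[0,0,0,0,0],[0,0,0,0,0]],
])

```text
t: 21.85
eef_pos: [0.4762, 0.2916, 0.0639]
tool_rot: [0.0, 0.981, 0.194, -0.0]
contact_force: [-0.5, -0.3, -1.9]
gripper_width: 0.201
grasp_force: 41.9
```

Request:
servo_tool([
  [[0.5,0,0,0,0],[0.5,0,0,0,0],[0.5,0,0,0,0],[0.5,0,0,0.3,0],[0.5,0,0,1,0],[0.5,-0.2,0.3,1,0],[0.5,-0.5,0.4,1,0],[0.5,-0.4,0.4,1,0],[0.5,0,0,0.5,0],[0.5,0,0,0,0],[0.5,0,0,0,0]],
])

```text
t: 22.95
eef_pos: [0.4324, 0.3354, 0.2569]
tool_rot: [0.0, 0.981, 0.194, 0.001]
contact_force: [0.1, 0.4, -0.4]
gripper_width: 0.504
grasp_force: 0.0
```

```bash
python3 - <<'E'
from h import *
look(('smalllid',.4776,.2935,.024,.052,.062),('largelid',.5563,.3307,.034,.062,.072),('medlid',.5715,.4285,.029,.058,.067),('tiny',.472,.4005,.019,.041,.051))
# stop, panel, tub, basket from the top view
p,d,c=grab('top'); W=cloud(d,c); np.savez('top1.npz',p=p,d=d,**c)
def R(n,x,y,r,lo,hi):
    B=W[(abs(W[...,0]-x)<r[0])&(abs(W[...,1]-y)<r[1])&(W[...,2]>lo)&(W[...,2]<hi)]; b=cv2.minAreaRect(B[:,:2].astype(np.float32)); e=np.linalg.svd(B[:,:2]-B[:,:2].mean(0),full_matrices=False)[2]; print(n,len(B),np.round(b[0]+b[1]+(b[2],),4),'pc',e[0].round(3),'mean',B.mean(0).round(4))
R('paneltop',.376,-.186,(.06,.11),.13,.2)
R('stop',.555,-.36,(.12,.08),.085,.115)
R('basketrim',.5,-.14,(.1,.16),.05,.072)
R('bar',.503,.17,(.06,.03),.25,.29)
R('tubrim',.517,.08,(.06,.12),.20,.235)
E
```

```text
eef [0.4324 0.3354 0.2569] w 0.504 [-0.14  0.34 -0.78  1.79  0.26  1.12 -2.19]
smalllid [0.4766 0.2936 0.0241] 1421 0.0577 tilt [-0.023 -0.017]
largelid [0.5554 0.3306 0.0338] 4239 0.068 tilt [ 0.001 -0.003]
medlid [0.5712 0.4285 0.0284] 537 0.0627 tilt [0.066 0.018]
tiny [0.472  0.4007 0.0186] 470 0.0474 tilt [ 0.007 -0.008]
paneltop 192 [ 3.76700e-01 -1.86100e-01  1.78100e-01  1.00000e-02  8.22062e+01] pc [-0.132 -0.991] mean [ 0.376  -0.1858  0.1505]
stop 66 [ 0.5627 -0.3499  0.149   0.0066  4.6729] pc [-0.996 -0.087] mean [ 0.5594 -0.3498  0.0939]
basketrim 401 [ 0.5434 -0.1112  0.1165  0.2831  9.4523] pc [ 0.02 -1.  ] mean [ 0.5354 -0.1134  0.0596]
bar 94 [0.5053 0.1774 0.0797 0.0199 9.409 ] pc [-0.992 -0.128] mean [0.5064 0.18   0.2601]
tubrim 438 [0.5194 0.0729 0.088  0.1671 9.4724] pc [ 0.164 -0.986] mean [0.5187 0.072  0.2166]
```

Request:
servo_tool([
  [[1,0.2,-0.3,1,0],[1,0.2,-0.6,1,0],[1,0.2,-0.9,0.5,0.97],[1,0.1,-1,0,0.97],[1,0.1,-1,0,0.97],[1,0.1,-1,0,0.97],[1,0,-1,0,0.97],[1,0,-1,0,0.97],[1,0,-1,0,0.97],[1,0,-1,0,0.97],[1,-0.2,-1,0,0.97],[1,-0.3,-1,0,0],[1,-0.5,-1,-0.5,0],[1,-0.5,-0.7,-0.5,0],[1,-0.3,-0.3,-0.5,0],[1,0,0,0,0],[1,0,0,0,0],[1,0,0,0,0]],
])

```text
t: 24.85
eef_pos: [0.3976, -0.1754, 0.2971]
tool_rot: [0.0, 0.752, 0.66, 0.001]
contact_force: [0.4, 0.5, 0.3]
gripper_width: 1.002
grasp_force: 0.0
```

```bash
cat >> h.py <<'E'
def rect(W,n,x,y,r,lo,hi):
    B=W[(abs(W[...,0]-x)<r[0])&(abs(W[...,1]-y)<r[1])&(W[...,2]>lo)&(W[...,2]<hi)]
    if len(B)<20: print(n,len(B)); return
    b=cv2.minAreaRect(B[:,:2].astype(np.float32)); e=np.linalg.svd(B[:,:2]-B[:,:2].mean(0),full_matrices=False)[2][0]; print(n,len(B),np.round(b[0]+b[1]+(b[2],),4),'pc',e.round(3),np.degrees(np.arctan2(e[1],e[0])).round(1),'mean',B.mean(0).round(4),'zmax',np.percentile(B[:,2],98).round(4))
E
python3 - <<'E'
from h import *
p,d,c,W=look(); print(bot.get_obs()['tool_rot'].round(3))
np.savez('w8.npz',p=p,d=d,**c)
rect(W,'panel',.376,-.186,(.06,.12),.145,.17)
rect(W,'stop',.555,-.36,(.12,.08),.085,.105)
rect(W,'bottle',.372,-.036,(.04,.04),.1,.12)
E
```

```text
eef [ 0.3976 -0.1754  0.2971] w 1.002 [ 0.78  0.04 -0.51  1.98  0.02  1.12  0.13]
[0.001 0.752 0.66  0.001]
panel 1863 [ 3.76600e-01 -1.83800e-01  1.78900e-01  8.20000e-03  8.24252e+01] pc [-0.131 -0.991] -97.6 mean [ 0.378  -0.1756  0.1563] zmax 0.1582
stop 661 [ 0.5621 -0.3479  0.1494  0.0065  4.9886] pc [-0.996 -0.086] -175.0 mean [ 0.5908 -0.3444  0.0922] zmax 0.0969
bottle 941 [ 3.74100e-01 -3.78000e-02  2.30000e-02  3.10000e-02  8.29039e+01] pc [ 0.982 -0.191] -11.0 mean [ 0.3745 -0.0367  0.1158] zmax 0.1177
```

Request:
servo_tool([
  [[0.5,-0.49,-0.24,-0.5,0],[0.5,0,0,-1,0],[0.5,0,0,-1,0],[0.5,0,0,-1,0],[0.5,0,0,-0.6,0],[0.5,0,0,-0.27,0],[0.5,0,0,0,0],[0.5,0,0,0,0],[0.5,0,0,0,0]],
])

```text
t: 25.8
eef_pos: [0.3781, -0.1863, 0.123]
tool_rot: [0.001, 0.752, 0.659, 0.001]
contact_force: [0.7, -0.9, 0.1]
gripper_width: 0.5
grasp_force: 0.0
```

```bash
python3 - <<'E'
from h import *
p,d,c,W=look(); rect(W,'panel',.376,-.186,(.06,.12),.13,.17); print(bot.get_obs()['contact_force'])
E
```

```text
eef [ 0.3781 -0.1863  0.123 ] w 0.5 [ 0.74  0.25 -0.48  2.21  0.18  0.71  0.  ]
panel 12315 [ 0.3801 -0.1571  0.0906  0.0945 36.0534] pc [-0.123 -0.992] -97.0 mean [ 0.3803 -0.1599  0.1551] zmax 0.1686
[-0.57336961 -0.36202546 -0.33264946]
```

Aligned. I'll grip firmly, lift straight out of the rack and carry it toward the stop.

Request:
servo_tool([
  [[0,0,0,0,0],[0,0,0,0,0],[0,0,0,0,0],[0,0,0,0,0],[0,0,0,0,0],[0,0,0,0,0],[0,0,0,0.25,0],[0,0,0,0.5,0],[0,0,0,0,0]],
], newtons=90)

```text
t: 26.75
eef_pos: [0.3779, -0.1864, 0.1534]
tool_rot: [0.002, 0.752, 0.659, 0.001]
contact_force: [0.4, 0.3, -2.4]
gripper_width: 0.077
grasp_force: 88.0
```

```bash
python3 - <<'E'
from h import *
for f_ in('w8.npz','top1.npz'):
    p,d,c=load(f_); W=cloud(d,c)
    n=np.array([-.0845,.9964]); t=np.array([.9964,.0845]); o=np.array([.5622,-.346])
    a=(W[...,:2]-o)@n; b=(W[...,:2]-o)@t; z=W[...,2]
    for lo,hi in((.01,.03),(.03,.05),(.05,.07),(.07,.088),(.09,.1)):
        m=(abs(a)<.012)&(abs(b)<.09)&(z>lo)&(z<hi)
        if m.sum()>8: print(f_,lo,hi,m.sum(),np.percentile(a[m],[5,50,95]).round(4),np.percentile(b[m],[1,99]).round(4),np.polyfit(b[m],a[m],1).round(4))
    # basket far end
    m=(abs(W[...,0]-.5)<.08)&(W[...,1]<-.2)&(W[...,1]>-.3)&(z>.05)&(z<.07); print('basket far',W[m].min(0).round(3),W[m].max(0).round(3)) if m.any() else 0
p,d,c=load('w8.npz')
E
```

```text
w8.npz 0.01 0.03 731 [-0.0011 -0.0002  0.0006] [-0.0742  0.0725] [ 0.0041 -0.0003]
w8.npz 0.03 0.05 756 [-0.0011 -0.0002  0.0007] [-0.0743  0.0726] [ 0.0047 -0.0002]
w8.npz 0.05 0.07 740 [-0.0011 -0.0002  0.0006] [-0.0746  0.0727] [ 0.0048 -0.0003]
w8.npz 0.07 0.088 694 [-0.0011 -0.0002  0.0006] [-0.0746  0.073 ] [ 0.0044 -0.0003]
w8.npz 0.09 0.1 454 [-0.0038 -0.0008  0.0006] [-0.0742  0.0728] [ 0.0016 -0.0012]
basket far [ 0.499 -0.256  0.05 ] [ 0.58  -0.2    0.065]
top1.npz 0.01 0.03 36 [-0.0034 -0.0019 -0.0007] [-0.0712  0.0721] [ 0.0178 -0.0019]
top1.npz 0.03 0.05 41 [-0.0032 -0.002  -0.0008] [-0.0752  0.0725] [ 0.0088 -0.002 ]
top1.npz 0.05 0.07 32 [-0.0027 -0.002  -0.0011] [-0.0743  0.0716] [ 0.0086 -0.002 ]
top1.npz 0.07 0.088 37 [-0.0049 -0.0022 -0.0013] [-0.0734  0.0726] [-0.0011 -0.0027]
top1.npz 0.09 0.1 49 [-0.0062 -0.0036 -0.0011] [-0.0725  0.0727] [ 0.0023 -0.0036]
basket far [ 0.501 -0.257  0.051] [ 0.579 -0.201  0.066]
```

Request:
servo_tool([
  [[0,0,0,1,0],[0,0,0,1,0],[0,0.2,0,0.5,0],[0,0.7,-0.3,0,0],[0,0.7,-0.3,0,-0.9],[0,0.7,-0.3,0,-0.9],[0,0.7,-0.3,0,-0.9],[0,0.6,-0.3,0,-0.9],[0,0.5,-0.3,0,-0.9],[0,0.3,-0.3,0,-0.9],[0,0.2,-0.3,0,-0.9],[0,0,-0.2,0,-0.9],[0,0,-0.1,0,-0.9],[0,0,0,0,-0.9],[0,0,0,0,-0.9],[0,0,0,0,-0.9],[0,0,0,0,-0.5],[0,0,0,0,0],[0,0,0,0,0]],
])

```text
t: 28.65
eef_pos: [0.5604, -0.2938, 0.2507]
tool_rot: [-0.0, 0.999, 0.042, -0.001]
contact_force: [-0.3, 0.8, -1.4]
gripper_width: 0.077
grasp_force: 88.7
```

Request:
servo_tool([
  [[0,-0.065,-0.36,-0.5,0],[0,0,-0.35,-0.8,0],[0,0,0,-0.8,0],[0,0,0,-0.7,0],[0,0,0,-0.3,0],[0,0,0,0,0],[0,0,0,0,0],[0,0,0,0,0],[0,0,0,0,0]],
])

```text
t: 29.55
eef_pos: [0.5591, -0.3228, 0.1292]
tool_rot: [0.001, 0.999, 0.041, 0.001]
contact_force: [0.1, 0.8, -1.8]
gripper_width: 0.079
grasp_force: 88.6
```

```bash
python3 - <<'E'
from h import *
p,d,c,W=look(); np.savez('w9.npz',p=p,d=d,**c)
n=np.array([-.0887,.9961]); t=np.array([.9961,.0887]); o=np.array([.5625,-.347])
a=(W[...,:2]-o)@n; b=(W[...,:2]-o)@t; z=W[...,2]
for nm,al,ah,lo,hi in(('stop face/top',-.012,.010,.05,.1),('panel up',.012,.045,.02,.06),('panel hi',.012,.045,.08,.15)):
    m=(a>al)&(a<ah)&(abs(b)<.1)&(z>lo)&(z<hi)
    if m.sum()>8: print(nm,m.sum(),np.percentile(a[m],[2,50,98]).round(4),np.percentile(b[m],[1,99]).round(4),z[m].min().round(3),z[m].max().round(3))
E
```

```text
eef [ 0.5591 -0.3228  0.1292] w 0.079 [ 0.58  0.54 -0.21  1.71  0.14  0.9  -1.17]
stop face/top 3358 [-0.0096  0.0006  0.0012] [-0.048   0.0742] 0.05 0.098
panel hi 789 [0.0125 0.0318 0.0421] [0.0048 0.0101] 0.132 0.15
```

Request:
servo_tool([
  [[0,0,0,-0.15,0],[0,0,0,-0.1,0],[0,0,0,-0.04,0],[0,0,0,0,0],[0,0,0,0,0],[0,0,0,0,0]],
])

```text
t: 30.2
eef_pos: [0.5579, -0.3225, 0.1163]
tool_rot: [0.0, 0.999, 0.041, -0.0]
contact_force: [-2.5, 1.0, 4.8]
gripper_width: 0.08
grasp_force: 89.7
```

Request:
servo_tool([
  [[0.22,0,0,0,0],[0.22,0,0,0,0],[0.22,0,0,0,0],[0.22,0.009,-0.1,0,0],[0.22,0.009,-0.1,0,0],[0.22,0.009,-0.1,0,0],[0.22,0.009,-0.1,0,0],[0.22,0.009,-0.1,0,0],[0.22,0.009,-0.1,0,0],[0.22,0,0,0,0],[0.22,0,0,0,0],[0.22,0,0,0,0]],
], newtons=30)

```text
t: 31.4
eef_pos: [0.5603, -0.3461, 0.116]
tool_rot: [-0.0, 0.999, 0.041, -0.0]
contact_force: [-0.3, -0.9, 0.6]
gripper_width: 0.222
grasp_force: 0.1
```

```bash
cat > st.py <<'E'
from h import *
def stopview(W):
    n=np.array([-.0887,.9961]); t=np.array([.9961,.0887]); o=np.array([.5625,-.347])
    a=(W[...,:2]-o)@n; b=(W[...,:2]-o)@t; z=W[...,2]
    for lo in np.arange(.0,.17,.015):
        m=(a>-.05)&(a<.05)&(abs(b)<.11)&(z>lo+.004)&(z<lo+.019)
        if m.sum()>8: print(round(lo+.0115,4),m.sum(),'a',np.percentile(a[m],[2,25,50,75,98]).round(4),'b',np.percentile(b[m],[1,99]).round(4))
E
python3 - <<'E'
from st import *
p,d,c=grab('top'); stopview(cloud(d,c)); print(bot.get_obs()['contact_force'])
E
```

```text
0.0115 14 a [0.0149 0.022  0.0417 0.0454 0.0485] b [0.0289 0.1086]
[0.14207618 0.13535711 0.0184905 ]
```

Request:
servo_tool([
  [[0.22,0.009,-0.1,0,0],[0.22,0.005,-0.05,0,0],[0.22,0,0,0,0],[0.22,0,0,0,0],[0.45,0,0,0,0],[0.45,0,0,0,0],[0.45,0,0,0,0],[0.45,0,0,0,0],[0.45,0,0,0.3,0],[0.45,0,0,0.6,0],[0.45,0,0,1,0],[0.45,0,0,1,0],[0.45,0,0,1,0],[0.45,0,0.5,0.5,0],[0.45,0,1,0,0],[0.45,0,1,0,0],[0.45,0,0,0,0],[0.45,0,0,0,0]],
])

```text
t: 33.25
eef_pos: [0.5612, -0.2513, 0.2932]
tool_rot: [0.0, 0.999, 0.042, 0.001]
contact_force: [-1.1, -0.6, 0.1]
gripper_width: 0.445
grasp_force: 0.0
```

```bash
python3 - <<'E'
from st import *
p,d,c,W=look(); print('wrist'); stopview(W); 
p,d,c=grab('top'); print('top');W=cloud(d,c); stopview(W); np.savez('top2.npz',p=p,d=d,**c)
E
```

```text
eef [ 0.5612 -0.2513  0.2932] w 0.445 [ 0.51  0.34 -0.25  1.62  0.09  1.19 -1.24]
wrist
0.0115 600 a [0.0264 0.0274 0.0282 0.029  0.0299] b [-0.0876  0.0862]
0.0265 683 a [0.0231 0.0241 0.0249 0.0258 0.0268] b [-0.0878  0.0862]
0.0415 765 a [0.0197 0.0208 0.0216 0.0225 0.0235] b [-0.0887  0.0863]
0.0565 852 a [0.0165 0.0175 0.0183 0.0191 0.0203] b [-0.0882  0.0873]
0.0715 952 a [0.0131 0.0142 0.015  0.0158 0.0169] b [-0.0875  0.0872]
0.0865 1091 a [0.0098 0.0108 0.0117 0.0125 0.0135] b [-0.0884  0.0872]
0.1015 1210 a [0.0065 0.0075 0.0083 0.0092 0.0102] b [-0.0877  0.0872]
0.1165 1379 a [0.0032 0.0042 0.005  0.0059 0.0069] b [-0.0886  0.0872]
0.1315 1590 a [-0.0002  0.0009  0.0017  0.0026  0.0036] b [-0.0879  0.0871]
0.1465 2572 a [-0.0089 -0.0058 -0.0028 -0.0011  0.0002] b [-0.0883  0.0863]
top
0.0115 125 a [-0.0491 -0.044  -0.0375 -0.0077  0.0316] b [-0.1057  0.0999]
0.0265 44 a [-0.0469  0.0184  0.0211  0.0226  0.0251] b [-0.0923  0.0524]
0.0415 41 a [-0.0353  0.0171  0.0184  0.0197  0.0215] b [-0.0907  0.0503]
0.0565 39 a [0.0109 0.0146 0.0155 0.0167 0.0183] b [-0.091   0.0079]
0.0715 52 a [0.0091 0.011  0.0122 0.0131 0.0151] b [-0.0879  0.0194]
0.0865 54 a [0.005  0.0078 0.0087 0.0098 0.012 ] b [-0.0921  0.0353]
0.1015 61 a [0.0029 0.0047 0.0055 0.0072 0.0089] b [-0.0881  0.0495]
0.1165 68 a [-0.0005  0.0013  0.0025  0.0036  0.0052] b [-0.0911  0.0589]
0.1315 71 a [-0.0038 -0.0018 -0.0009  0.0002  0.0016] b [-0.0911  0.0685]
0.1465 134 a [-0.0111 -0.0087 -0.0061 -0.0037 -0.0012] b [-0.0898  0.0755]
```

Panel leans at 12.5°, square and centred. Next I measure the tub bar.

Request:
servo_tool([
  [[1,0,0.3,1,0],[1,0,0.6,1,0],[1,0,0.9,0.8,0],[1,-0.2,1,0.4,0.35],[1,-0.2,1,0,0.35],[1,-0.2,1,0,0],[1,-0.2,1,0,0],[1,-0.2,1,0,0],[1,-0.2,1,0,0],[1,-0.2,1,0,0],[1,-0.2,1,0,0],[1,-0.2,0.3,0,0],[1,0,0,0,0],[1,0,0,0,0],[1,0,0,0,0]],
])

```text
t: 34.85
eef_pos: [0.4899, 0.149, 0.4198]
tool_rot: [0.0, 0.997, 0.081, -0.0]
contact_force: [0.3, 0.2, -0.0]
gripper_width: 1.001
grasp_force: 0.0
```

```bash
python3 - <<'E'
from h import *
p,d,c,W=look(); np.savez('w10.npz',p=p,d=d,**c); print(bot.get_obs()['tool_rot'].round(3))
rect(W,'bar',.504,.178,(.07,.04),.256,.29)
rect(W,'barwide',.504,.178,(.07,.05),.24,.29)
rect(W,'tubrim',.517,.08,(.07,.13),.215,.235)
u=np.array([-.1645,.9864]); t=np.array([.9864,.1645])
m=(abs((W[...,:2]-[.5053,.1774])@u)<.02)&(abs((W[...,:2]-[.5053,.1774])@t)<.03)&(W[...,2]>.25)
B=W[m]; a=(B[:,:2]-[.5053,.1774])@u; print(len(B),np.percentile(a,[1,50,99]).round(4),np.percentile(B[:,2],[1,50,99]).round(4))
k=B[:,2]>np.percentile(B[:,2],70); print('crest',a[k].mean().round(4),B[k].mean(0).round(4),np.polyfit((B[:,:2]@t),B[:,:2]@u,1))
E
```

```text
eef [0.4899 0.149  0.4198] w 1.001 [ 0.07  0.12 -0.54  1.63  0.06  1.41 -1.88]
[ 0.     0.997  0.081 -0.   ]
bar 1409 [0.5028 0.1832 0.0858 0.0138 7.9636] pc [-0.989 -0.145] -171.7 mean [0.5053 0.183  0.2613] zmax 0.2639
barwide 1740 [0.5042 0.1749 0.0862 0.0309 7.5201] pc [-0.99  -0.138] -172.1 mean [0.5061 0.1806 0.2587] zmax 0.2638
tubrim 3095 [0.5183 0.0766 0.0862 0.1689 8.0656] pc [ 0.164 -0.986] -80.5 mean [0.5209 0.0815 0.2237] zmax 0.232
7552 [-0.019   0.0096  0.0198] [0.2577 0.494  0.5061]
crest 0.003 [0.5008 0.1797 0.5023] [-0.29026061  0.25059767]
```

```bash
python3 - <<'E'
from h import *
for n in('top1.npz','scene0.npz','w10.npz'):
    p,d,c=load(n); W=cloud(d,c)
    for ylo,yhi in((.05,.15),(.15,.2),(.2,.25),(.25,.35)):
        m=(W[...,1]>ylo)&(W[...,1]<yhi)&(W[...,2]>.28)&(W[...,2]<.55)&(W[...,0]>.56)
        if m.any(): print(n,ylo,m.sum(),'xmin',W[m][:,0].min().round(3),np.percentile(W[m][:,0],5).round(3),'zmax',W[m][:,2].max().round(3))
p,d,c=load('w10.npz'); W=cloud(d,c)
# bar line fit
q=np.array([.5028,.1832]); u=np.array([-.141,.990]); t=np.array([.990,.141])
a=(W[...,:2]-q)@u; b=(W[...,:2]-q)@t
m=(abs(a)<.012)&(abs(b)<.03)&(W[...,2]>.252)&(W[...,2]<.27); print('bar',m.sum(),np.polyfit(b[m],a[m],1).round(4),np.percentile(a[m],[1,99]).round(4))
m=(abs(a)<.012)&(W[...,2]>.252)&(W[...,2]<.27)&(abs(b)<.06); print(np.percentile(b[m],[.5,99.5]).round(4))
# tub interior: rim side edges: basket
rect(W,'basket',.53,-.13,(.08,.14),.056,.068)
rect(W,'rim2',.517,.08,(.07,.13),.218,.228)
for n in('tub',): 
    g=(W[...,2]>.09)&(W[...,2]<.135)&(abs(a+.10)<.06)&(abs(b)<.04); print(g.sum())
save('w10.png',p,1.56)
E
```

```text
top1.npz 0.05 759 xmin 0.623 0.643 zmax 0.55
top1.npz 0.15 673 xmin 0.61 0.62 zmax 0.55
top1.npz 0.2 687 xmin 0.611 0.621 zmax 0.55
top1.npz 0.25 1205 xmin 0.627 0.636 zmax 0.55
scene0.npz 0.05 1209 xmin 0.627 0.648 zmax 0.55
scene0.npz 0.15 1210 xmin 0.61 0.621 zmax 0.549
scene0.npz 0.2 1335 xmin 0.61 0.622 zmax 0.55
scene0.npz 0.25 2859 xmin 0.626 0.638 zmax 0.55
w10.npz 0.15 241 xmin 0.611 0.612 zmax 0.318
w10.npz 0.2 91 xmin 0.611 0.611 zmax 0.306
bar 996 [-0.001  -0.0006] [-0.0068  0.0066]
[-0.042   0.0428]
basket 1704 [ 0.5443 -0.1208  0.1133  0.2345  9.3419] pc [-0.401 -0.916] -113.6 mean [ 0.5529 -0.1237  0.0618] zmax 0.0647
rim2 2373 [0.5191 0.0738 0.0852 0.1626 8.0412] pc [ 0.181 -0.984] -79.6 mean [0.5219 0.0827 0.2241] zmax 0.2278
4263
```

View pics/w10.png

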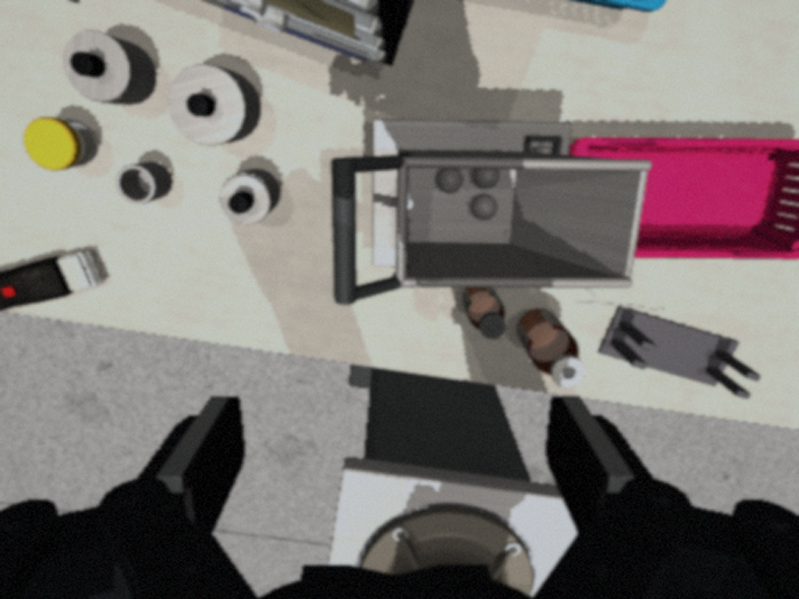

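Three balls are in the tub at about (450,180), (485,176) and (484,206), and all three lids are on. The tower is close to the wrist camera's side, so I'll turn the gripper half round before grasping the bar.

Request:
servo_tool([
  [[0.6,0,0.3,0,1],[0.6,0,0.3,0,1],[0.6,0,0,0,1],[0.6,0,0,0,1],[0.6,0,0,0,1],[0.6,0,0,0,1],[0.6,0,0,0,1],[0.6,0,0,0,1],[0.6,0,0,0,1],[0.6,0,0,0,1],[0.6,0,0,0,1],[0.6,0,0,0,1],[0.6,0,0,0,1],[0.6,0,0,0,1],[0.6,0,0,0,1],[0.6,0,0,0,1],[0.6,0,0,0,1],[0.6,0,0,0,1],[0.6,0,0,0,1],[0.6,0,0,0,1]],
])

```text
t: 36.9
eef_pos: [0.4896, 0.1741, 0.4199]
tool_rot: [-0.0, 0.283, 0.959, -0.0]
contact_force: [0.3, 0.6, 0.1]
gripper_width: 0.603
grasp_force: 0.0
```

Request:
servo_tool([
  [[0.35,0,0,0,1],[0.35,0,0,0,1],[0.35,0,0,0,1],[0.35,0,0,0,1],[0.35,0,0,0,1],[0.35,0,0,0,1],[0.35,0,0,0,0],[0.35,0,0,0,0],[0.35,0,0,0,0]],
])

```text
t: 37.8
eef_pos: [0.4891, 0.1751, 0.4199]
tool_rot: [-0.0, -0.071, 0.997, -0.0]
contact_force: [-0.2, -0.2, 0.3]
gripper_width: 0.349
grasp_force: 0.0
```

```bash
cat > bar.py <<'E'
from h import *
def bar(zlo=.25,zhi=.275):
    p,d,c,W=look(); q0=bot.get_obs()['tool_rot']; print('yaw y',np.degrees(2*np.arctan2(q0[2],q0[1])).round(2)-90)
    q=np.array([.502,.1817]); u=np.array([-.141,.990]); t=np.array([.990,.141])
    a=(W[...,:2]-q)@u; b=(W[...,:2]-q)@t
    m=(abs(a)<.016)&(abs(b)<.06)&(W[...,2]>zlo)&(W[...,2]<zhi)
    k=m&(abs(b)<.03)
    if k.sum()>20: print('bar',k.sum(),np.polyfit(b[k],a[k],1).round(4),'a',np.percentile(a[k],[1,99]).round(4),'b',np.percentile(b[m],[.5,99.5]).round(4),'z',np.percentile(W[...,2][k],98).round(4))
    e=bot.get_obs()['eef_pos'][:2]-q; print('tcp a,b',(e@u).round(4),(e@t).round(4))
E
python3 -c "
from bar import *
bar()"
```

```text
eef [0.4891 0.1751 0.4199] w 0.349 [ 0.29  0.18 -0.86  1.6   0.14  1.42  1.13]
yaw y 98.15
bar 904 [0.007  0.0002] a [-0.0065  0.007 ] b [-0.0422  0.0426] z 0.2639
tcp a,b -0.0045 -0.0138
```

Request:
servo_tool([
  [[0.35,0.32,0.18,-0.8,0],[0.35,0,0,-1,0],[0.35,0,0,-0.8,0],[0.35,0,0,-0.4,0],[0.35,0,0,0,0],[0.35,0,0,0,0],[0.35,0,0,0,0]],
])

```text
t: 38.55
eef_pos: [0.5024, 0.1833, 0.3015]
tool_rot: [0.001, -0.072, 0.997, 0.0]
contact_force: [-0.0, 0.0, -0.7]
gripper_width: 0.348
grasp_force: 0.0
```

```bash
python3 -c "
from bar import *
bar()"
```

```text
eef [0.5024 0.1833 0.3015] w 0.348 [ 0.24  0.28 -0.85  1.76  0.23  1.2   1.04]
yaw y 98.27000000000001
bar 2140 [0.0005 0.0006] a [-0.0063  0.0073] b [-0.0424  0.0426] z 0.2637
tcp a,b 0.0015 0.0006
```

Request:
servo_tool([
  [[0.35,0,-0.02,-0.6,0],[0.35,0,0,-0.5,0],[0.35,0,0,-0.3,0],[0.35,0,0,-0.1,0],[0.35,0,0,0,0],[0.35,0,0,0,0]],
])

```text
t: 39.2
eef_pos: [0.5022, 0.1825, 0.241]
tool_rot: [0.001, -0.072, 0.997, 0.0]
contact_force: [1.0, -0.0, -1.0]
gripper_width: 0.353
grasp_force: 0.0
```

Request:
servo_tool([
  [[0,0,0,0,0],[0,0,0,0,0],[0,0,0,0,0],[0,0,0,0,0],[0,0,0,0,0]],
], newtons=60)

```text
t: 39.7
eef_pos: [0.5024, 0.1817, 0.2411]
tool_rot: [0.001, -0.072, 0.997, -0.0]
contact_force: [-0.6, -2.4, 5.7]
gripper_width: 0.137
grasp_force: 58.4
```

```bash
cat > arc.py <<'E'
import numpy as np
# rows for tilt schedule: commanded displacement along u and z
R=np.hypot(.155,.157); ph=np.arctan2(.157,.155); u=np.array([-.141,.990])
def arc(t0,t1,n):
    th=np.radians(np.linspace(t0,t1,n+1)); a=R*np.cos(ph+th); z=R*np.sin(ph+th)
    for i in range(n): print([0,*np.round(np.r_[u*(a[i+1]-a[i]),z[i+1]-z[i]]/.04,3).tolist(),0],end=', ')
    print()
E
python3 -c "
from arc import *
arc(0,30,15);arc(30,60,15);arc(60,83,15)
from h import *
print(bot.get_obs()['eef_pos'],bot.get_obs()['contact_force'])"
```

```text
[0, 0.02, -0.138, 0.133, 0], [0, 0.02, -0.142, 0.128, 0], [0, 0.021, -0.147, 0.123, 0], [0, 0.021, -0.151, 0.118, 0], [0, 0.022, -0.155, 0.112, 0], [0, 0.023, -0.159, 0.107, 0], [0, 0.023, -0.162, 0.101, 0], [0, 0.024, -0.166, 0.095, 0], [0, 0.024, -0.169, 0.089, 0], [0, 0.024, -0.172, 0.083, 0], [0, 0.025, -0.175, 0.077, 0], [0, 0.025, -0.177, 0.071, 0], [0, 0.026, -0.18, 0.065, 0], [0, 0.026, -0.182, 0.058, 0], [0, 0.026, -0.184, 0.052, 0], 
[0, 0.026, -0.185, 0.045, 0], [0, 0.027, -0.187, 0.039, 0], [0, 0.027, -0.188, 0.032, 0], [0, 0.027, -0.189, 0.026, 0], [0, 0.027, -0.19, 0.019, 0], [0, 0.027, -0.19, 0.012, 0], [0, 0.027, -0.191, 0.005, 0], [0, 0.027, -0.191, -0.001, 0], [0, 0.027, -0.19, -0.008, 0], [0, 0.027, -0.19, -0.015, 0], [0, 0.027, -0.189, -0.021, 0], [0, 0.027, -0.189, -0.028, 0], [0, 0.027, -0.187, -0.035, 0], [0, 0.027, -0.186, -0.041, 0], [0, 0.026, -0.185, -0.048, 0], 
[0, 0.02, -0.14, -0.041, 0], [0, 0.02, -0.139, -0.045, 0], [0, 0.02, -0.138, -0.049, 0], [0, 0.019, -0.137, -0.052, 0], [0, 0.019, -0.135, -0.056, 0], [0, 0.019, -0.134, -0.06, 0], [0, 0.019, -0.132, -0.063, 0], [0, 0.019, -0.13, -0.067, 0], [0, 0.018, -0.129, -0.07, 0], [0, 0.018, -0.127, -0.074, 0], [0, 0.018, -0.125, -0.077, 0], [0, 0.017, -0.123, -0.08, 0], [0, 0.017, -0.12, -0.084, 0], [0, 0.017, -0.118, -0.087, 0], [0, 0.016, -0.116, -0.09, 0], 
[0.50244889 0.18166356 0.24110118] [-0.61798723 -2.35517705  5.6636415 ]
```

Request:
servo_tool([
  [[0,0.02,-0.138,0.133,0],[0,0.02,-0.142,0.128,0],[0,0.021,-0.147,0.123,0],[0,0.021,-0.151,0.118,0],[0,0.022,-0.155,0.112,0],[0,0,0,0,0],[0,0,0,0,0]],
])

```text
t: 40.4
eef_pos: [0.5057, 0.1531, 0.2649]
tool_rot: [0.0, -0.072, 0.997, 0.0]
contact_force: [-0.3, 5.3, -5.0]
gripper_width: 0.141
grasp_force: 58.6
```

```bash
cat > chk.py <<'E'
from h import *
o=bot.get_obs(); e=o['eef_pos']; u=np.array([-.141,.990])
a=.155+(e[:2]-[.5024,.1820])@u; z=.157+e[2]-.2405
print('eef',e.round(4),'R',np.hypot(a,z).round(4),'tilt',(np.degrees(np.arctan2(z,a))-45.37).round(2),'F',o['contact_force'].round(1),'w',round(float(o['gripper_width']),3),o['q'].round(2))
E
python3 chk.py
```

```text
eef [0.5057 0.1531 0.2649] R 0.2208 tilt 9.86 F [-0.3  5.3 -5. ] w 0.141 [ 0.28  0.31 -0.83  1.82  0.25  1.12  1.08]
```

Good: forces are small and the radius holds. Continuing the arc.

Request:
servo_tool([
  [[0,0.023,-0.159,0.107,0],[0,0.023,-0.162,0.101,0],[0,0.024,-0.166,0.095,0],[0,0.024,-0.169,0.089,0],[0,0.024,-0.172,0.083,0],[0,0.025,-0.175,0.077,0],[0,0.025,-0.177,0.071,0],[0,0.026,-0.18,0.065,0],[0,0.026,-0.182,0.058,0],[0,0.026,-0.184,0.052,0],[0,0,0,0,0]],
])

```text
t: 41.5
eef_pos: [0.5168, 0.0858, 0.2995]
tool_rot: [0.002, -0.073, 0.997, 0.001]
contact_force: [-3.4, 7.9, 9.9]
gripper_width: 0.137
grasp_force: 58.7
```

```bash
python3 chk.py
```

```text
eef [0.5168 0.0858 0.2995] R 0.2235 tilt 29.67 F [-3.4  7.9  9.9] w 0.137 [ 0.41  0.26 -0.82  1.79  0.2   1.18  1.25]
```

Request:
servo_tool([
  [[0,0.026,-0.185,0.06,0],[0,0.027,-0.187,0.05,0],[0,0.027,-0.188,0.032,0],[0,0.027,-0.189,0.026,0],[0,0.027,-0.19,0.019,0],[0,0.027,-0.19,0.012,0],[0,0.027,-0.191,0.005,0],[0,0,0,0,0]],
])

```text
t: 42.3
eef_pos: [0.5249, 0.0305, 0.3075]
tool_rot: [0.002, -0.072, 0.997, -0.0]
contact_force: [-1.4, 2.9, 10.7]
gripper_width: 0.134
grasp_force: 64.2
```

```bash
python3 chk.py
```

```text
eef [0.5249 0.0305 0.3075] R 0.224 tilt 44.17 F [-1.4  2.9 10.7] w 0.134 [ 0.5   0.25 -0.79  1.78  0.19  1.19  1.36]
```

Request:
servo_tool([
  [[0,0.027,-0.191,-0.001,0],[0,0.027,-0.19,-0.008,0],[0,0.027,-0.19,-0.015,0],[0,0.027,-0.189,-0.021,0],[0,0.027,-0.189,-0.028,0],[0,0.027,-0.187,-0.035,0],[0,0.027,-0.186,-0.041,0],[0,0.026,-0.185,-0.048,0],[0,0,0,0,0],[0,0,0,0,0]],
])

```text
t: 43.3
eef_pos: [0.5333, -0.0305, 0.2984]
tool_rot: [0.002, -0.072, 0.997, -0.001]
contact_force: [1.2, 1.1, 6.9]
gripper_width: 0.135
grasp_force: 66.7
```

```bash
python3 chk.py
```

```text
eef [ 0.5333 -0.0305  0.2984] R 0.2231 tilt 60.16 F [1.2 1.1 6.9] w 0.135 [ 0.58  0.26 -0.76  1.77  0.2   1.18  1.47]
```

Request:
servo_tool([
  [[0,0.02,-0.14,-0.041,0],[0,0.02,-0.139,-0.045,0],[0,0.02,-0.138,-0.049,0],[0,0.019,-0.137,-0.052,0],[0,0.019,-0.135,-0.056,0],[0,0.019,-0.134,-0.06,0],[0,0.019,-0.132,-0.063,0],[0,0.019,-0.13,-0.067,0],[0,0.018,-0.129,-0.07,0],[0,0.018,-0.127,-0.074,0],[0,0.018,-0.125,-0.077,0],[0,0.017,-0.123,-0.08,0],[0,0,0,0,0],[0,0,0,0,0]],
])

```text
t: 44.7
eef_pos: [0.5412, -0.0944, 0.2672]
tool_rot: [0.0, -0.072, 0.997, -0.001]
contact_force: [4.7, -2.8, 4.5]
gripper_width: 0.136
grasp_force: 70.3
```

```bash
python3 chk.py
```

```text
eef [ 0.5412 -0.0944  0.2672] R 0.2217 tilt 78.67 F [ 4.7 -2.8  4.5] w 0.136 [ 0.64  0.32 -0.72  1.78  0.23  1.13  1.57]
```

Request:
servo_tool([
  [[0,0.017,-0.12,-0.084,0],[0,0.017,-0.118,-0.087,0],[0,0.016,-0.116,-0.09,0],[0,0,0,0,0],[0,0,0,0,0],[0,0,0,0,0],[0,0,0,0,0],[0,0,0,0,0],[0,0,0,0,0],[0,0,0,0,0],[0,0,0,0,0],[0,0,0,0,0],[0,0,0,0,0],[0,0,0,0,0],[0,0,0,0,0]],
])

```text
t: 46.2
eef_pos: [0.5428, -0.1085, 0.2565]
tool_rot: [-0.0, -0.072, 0.997, -0.0]
contact_force: [4.1, -3.5, 2.6]
gripper_width: 0.134
grasp_force: 71.2
```

```bash
python3 chk.py; python3 - <<'E'
from h import *
p,d,c=grab('scene'); a=p[150:290,170:380]; q,d2,c2=grab('top'); b=q[140:280,190:400]
cv2.imwrite('pics/pour.png',cv2.resize(np.hstack([a,b])[...,::-1],None,fx=1.9,fy=1.9,interpolation=cv2.INTER_CUBIC)); np.savez('top3.npz',p=q,d=d2,**c2)
E
```

```text
eef [ 0.5428 -0.1085  0.2565] R 0.2214 tilt 83.26 F [ 4.1 -3.5  2.6] w 0.134 [ 0.66  0.33 -0.71  1.78  0.24  1.11  1.58]
```

View pics/pour.png

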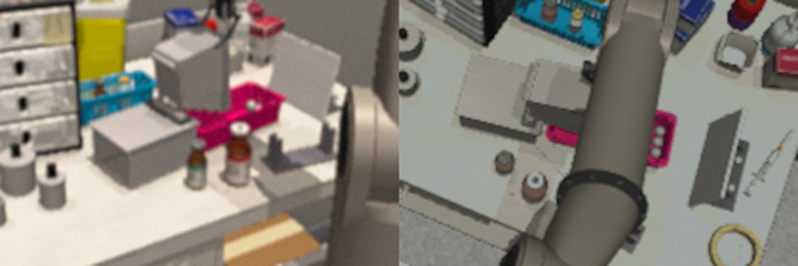

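The tub is held at 83°, and three balls lie at the far end of the basket, near (657,140) in the right half. The panel stands. Now I rock the tub back.

```bash
python3 -c "
from arc import *
arc(83,44,18);arc(44,4,18);arc(4,0,4)"
```

```text
[0, -0.023, 0.164, 0.126, 0], [0, -0.024, 0.169, 0.12, 0], [0, -0.025, 0.173, 0.113, 0], [0, -0.025, 0.177, 0.107, 0], [0, -0.026, 0.181, 0.1, 0], [0, -0.026, 0.185, 0.093, 0], [0, -0.027, 0.188, 0.086, 0], [0, -0.027, 0.191, 0.079, 0], [0, -0.028, 0.194, 0.071, 0], [0, -0.028, 0.197, 0.064, 0], [0, -0.028, 0.199, 0.056, 0], [0, -0.029, 0.201, 0.049, 0], [0, -0.029, 0.202, 0.041, 0], [0, -0.029, 0.204, 0.033, 0], [0, -0.029, 0.205, 0.025, 0], [0, -0.029, 0.206, 0.017, 0], [0, -0.029, 0.206, 0.01, 0], [0, -0.029, 0.206, 0.002, 0], 
[0, -0.03, 0.212, -0.007, 0], [0, -0.03, 0.211, -0.015, 0], [0, -0.03, 0.211, -0.023, 0], [0, -0.03, 0.209, -0.031, 0], [0, -0.03, 0.208, -0.039, 0], [0, -0.029, 0.206, -0.048, 0], [0, -0.029, 0.204, -0.056, 0], [0, -0.029, 0.202, -0.064, 0], [0, -0.028, 0.2, -0.071, 0], [0, -0.028, 0.197, -0.079, 0], [0, -0.028, 0.194, -0.087, 0], [0, -0.027, 0.19, -0.094, 0], [0, -0.027, 0.186, -0.102, 0], [0, -0.026, 0.182, -0.109, 0], [0, -0.025, 0.178, -0.116, 0], [0, -0.025, 0.173, -0.123, 0], [0, -0.024, 0.168, -0.13, 0], [0, -0.023, 0.163, -0.136, 0], 
[0, -0.01, 0.072, -0.063, 0], [0, -0.01, 0.071, -0.065, 0], [0, -0.01, 0.07, -0.066, 0], [0, -0.01, 0.068, -0.067, 0],
```

Request:
servo_tool([
  [[0,-0.023,0.164,0.126,0],[0,-0.024,0.169,0.12,0],[0,-0.025,0.173,0.113,0],[0,-0.025,0.177,0.107,0],[0,-0.026,0.181,0.1,0],[0,-0.026,0.185,0.093,0],[0,-0.027,0.188,0.086,0],[0,-0.027,0.191,0.079,0],[0,-0.028,0.194,0.071,0],[0,-0.028,0.197,0.064,0],[0,0,0,0,0]],
])

```text
t: 47.4
eef_pos: [0.5322, -0.0336, 0.2956]
tool_rot: [-0.0, -0.073, 0.997, -0.0]
contact_force: [0.9, -4.0, 4.3]
gripper_width: 0.135
grasp_force: 68.6
```

```bash
python3 chk.py
```

```text
eef [ 0.5322 -0.0336  0.2956] R 0.2212 tilt 61.08 F [ 0.9 -4.   4.3] w 0.135 [ 0.58  0.27 -0.76  1.78  0.2   1.18  1.48]
```

Request:
servo_tool([
  [[0,-0.028,0.199,0.056,0],[0,-0.029,0.201,0.049,0],[0,-0.029,0.202,0.041,0],[0,-0.029,0.204,0.033,0],[0,-0.029,0.205,0.025,0],[0,-0.029,0.206,0.017,0],[0,-0.029,0.206,0.01,0],[0,-0.029,0.206,0.002,0],[0,-0.03,0.212,-0.007,0],[0,-0.03,0.211,-0.015,0],[0,-0.03,0.211,-0.023,0],[0,0,0,0,0]],
])

```text
t: 48.6
eef_pos: [0.519, 0.0588, 0.3027]
tool_rot: [-0.0, -0.074, 0.997, 0.001]
contact_force: [0.1, 3.5, 4.4]
gripper_width: 0.134
grasp_force: 69.0
```

```bash
python3 chk.py
```

```text
eef [0.519  0.0588 0.3027] R 0.2213 tilt 36.67 F [0.1 3.5 4.4] w 0.134 [ 0.46  0.25 -0.81  1.79  0.19  1.19  1.31]
```

Request:
servo_tool([
  [[0,-0.03,0.209,-0.031,0],[0,-0.03,0.208,-0.039,0],[0,-0.029,0.206,-0.048,0],[0,-0.029,0.204,-0.056,0],[0,-0.029,0.202,-0.064,0],[0,-0.028,0.2,-0.071,0],[0,-0.028,0.197,-0.079,0],[0,-0.028,0.194,-0.087,0],[0,-0.027,0.19,-0.094,0],[0,-0.027,0.186,-0.102,0],[0,-0.026,0.182,-0.109,0],[0,-0.025,0.178,-0.116,0],[0,0,0,0,0]],
])

```text
t: 49.9
eef_pos: [0.5054, 0.1524, 0.2662]
tool_rot: [-0.0, -0.073, 0.997, 0.001]
contact_force: [-0.6, 4.7, -1.3]
gripper_width: 0.137
grasp_force: 69.3
```

```bash
python3 chk.py
```

```text
eef [0.5054 0.1524 0.2662] R 0.2215 tilt 10.19 F [-0.6  4.7 -1.3] w 0.137 [ 0.28  0.3  -0.84  1.82  0.25  1.12  1.08]
```

Request:
servo_tool([
  [[0,-0.025,0.173,-0.123,0],[0,-0.024,0.168,-0.13,0],[0,-0.023,0.163,-0.136,0],[0,-0.01,0.072,-0.063,0],[0,-0.01,0.071,-0.065,0],[0,-0.005,0.05,-0.04,0],[0,0,0,0,0],[0,0,0,0,0]],
])

```text
t: 50.7
eef_pos: [0.502, 0.1785, 0.2442]
tool_rot: [-0.0, -0.072, 0.997, 0.0]
contact_force: [-1.2, 5.4, -2.9]
gripper_width: 0.135
grasp_force: 71.2
```

```bash
python3 chk.py
```

```text
eef [0.502  0.1785 0.2442] R 0.2209 tilt 1.29 F [-1.2  5.4 -2.9] w 0.135 [ 0.22  0.34 -0.83  1.84  0.28  1.09  1.  ]
```

Request:
servo_tool([
  [[0,0,0.035,-0.035,0],[0,0,0.035,-0.035,0],[0,0,0.01,-0.025,0],[0,0,0,0,0],[0,0,0,0,0]],
])

```text
t: 51.2
eef_pos: [0.5019, 0.1821, 0.2408]
tool_rot: [-0.0, -0.072, 0.997, 0.001]
contact_force: [-2.2, 5.2, -1.0]
gripper_width: 0.134
grasp_force: 71.4
```

```bash
python3 chk.py
```

```text
eef [0.5019 0.1821 0.2408] R 0.2209 tilt 0.01 F [-2.2  5.2 -1. ] w 0.134 [ 0.22  0.34 -0.83  1.84  0.29  1.08  0.99]
```

Request:
servo_tool([
  [[0,0,0.02,-0.04,0],[0,0,0,-0.03,0],[0,0,0,0,0],[0,0,0,0,0]],
])

```text
t: 51.6
eef_pos: [0.5022, 0.1836, 0.2392]
tool_rot: [0.0, -0.072, 0.997, 0.001]
contact_force: [-4.9, 4.1, 7.7]
gripper_width: 0.134
grasp_force: 72.3
```

Request:
servo_tool([
  [[0.35,0,0,0,0],[0.35,0,0,0,0],[0.35,0,0,0,0],[0.35,0,0,0,0],[0.35,0,0,0.3,0],[0.35,0,0,0.6,0],[0.35,0,0,1,0],[0.35,0,0,1,0],[0.35,0,0,1,0],[0.35,0,0,0.7,0],[0.35,0,0,0,0],[0.35,0,0,0,0],[0.35,0,0,0,0]],
])

```text
t: 52.9
eef_pos: [0.5018, 0.1818, 0.4212]
tool_rot: [-0.001, -0.072, 0.997, -0.0]
contact_force: [0.0, 0.2, -0.8]
gripper_width: 0.349
grasp_force: 0.0
```

```bash
python3 - <<'E'
from bar import *
bar()
p,d,c,W=look(); np.savez('w11.npz',p=p,d=d,**c)
rect(W,'rim',.517,.08,(.07,.13),.218,.228)
p,d,c=grab('top'); W=cloud(d,c); np.savez('top4.npz',p=p,d=d,**c)
p0,d0,c0=load('top1.npz'); W0=cloud(d0,c0)
# changes of height between before/after, clustered
a=(W[...,2]-W0[...,2]); m=(abs(a)>.012)&(abs(W[...,0]-.55)<.3)&(abs(W[...,1])<.6)&(W[...,2]>-.02)&(W0[...,2]<.3)&(W[...,2]<.3)
n,l,s,_=cv2.connectedComponentsWithStats(m.astype(np.uint8))
for i in range(1,n):
    if s[i,4]>12: k=l==i; print(s[i,4],W[k].mean(0).round(3),a[k].mean().round(3))
from st import stopview; stopview(W)
E
```

```text
eef [0.5018 0.1818 0.4212] w 0.349 [ 0.27  0.21 -0.87  1.57  0.16  1.44  1.11]
yaw y 98.28999999999999
bar 910 [-0.0069  0.0028] a [-0.0035  0.0096] b [-0.0422  0.0428] z 0.2638
tcp a,b 0.0002 -0.0002
eef [0.5018 0.1818 0.421 ] w 0.348 [ 0.27  0.21 -0.87  1.57  0.16  1.44  1.11]
rim 2308 [0.5182 0.0757 0.0859 0.1629 8.5824] pc [-0.124  0.992] 97.1 mean [0.5138 0.0821 0.224 ] zmax 0.2278
25 [0.546 0.081 0.105] -0.017
14 [0.523 0.077 0.106] -0.031
781 [ 0.557 -0.339  0.089] 0.072
40 [ 0.576 -0.225  0.021] 0.02
21 [ 0.543 -0.23   0.022] 0.022
508 [ 0.396 -0.19   0.007] -0.098
0.0115 204 a [-0.0496 -0.0413  0.022   0.0267  0.0452] b [-0.1089  0.109 ]
0.0265 80 a [-0.047   0.0202  0.0219  0.0235  0.0254] b [-0.0918  0.085 ]
0.0415 81 a [-0.0326  0.0175  0.0186  0.0198  0.0223] b [-0.0905  0.0858]
0.0565 60 a [0.0118 0.0144 0.0156 0.0167 0.0186] b [-0.0914  0.0871]
0.0715 83 a [0.0087 0.0116 0.0126 0.0139 0.0162] b [-0.0906  0.0849]
0.0865 76 a [0.0063 0.0078 0.0091 0.0104 0.0124] b [-0.0917  0.085 ]
0.1015 83 a [0.0021 0.0043 0.0058 0.0068 0.009 ] b [-0.091   0.0871]
0.1165 79 a [-0.0007  0.0014  0.0022  0.0033  0.006 ] b [-0.0906  0.0815]
0.1315 78 a [-0.0107 -0.0018 -0.0007  0.0004  0.0024] b [-0.0905  0.0875]
0.1465 144 a [-0.0117 -0.0085 -0.0061 -0.0036 -0.0011] b [-0.0905  0.0846]
```

```bash
python3 - <<'E'
from h import *
u=np.array([-.141,.990]); t=np.array([.990,.141])
for n,off in(('w10.npz',0),('w11.npz',0)):
    p,d,c=load(n); W=cloud(d,c); R=np.array([.502,.1817])-.155*u
    X=(W[...,:2]-R)@u-.06; Y=(W[...,:2]-R)@t; Z=W[...,2]-.09   # tub frame
    m=(abs(Y)>.030)&(abs(Y)<.048)&(X>-.1)&(X<.07)&(Z>.105)&(Z<.15)
    for lo in np.arange(-.1,.07,.03):
        k=m&(X>lo)&(X<lo+.03); print(n,'rim x',round(lo+.015,3),k.sum(),np.percentile(Z[k],97).round(4) if k.any() else '', end=' | ')
    print()
    k=(abs(Y)<.033)&(X>-.045)&(X<.04)&(Z<.05)&(Z>-.02); B=np.c_[X[k],Y[k],Z[k]]; print('floor z pct',np.percentile(B[:,2],[5,25,50,75,95]).round(4)); 
    hi=B[B[:,2]>np.percentile(B[:,2],25)+.012]; print('bumps',len(hi),hi.mean(0).round(3) if len(hi) else '')
    # X extent of rim ends, seen at lip & rear
    k=(abs(Y)<.03)&(Z>.118)&(Z<.14); print('X range',np.percentile(X[k],[.5,99.5]).round(4))
    # floor tilt
    g=B[abs(B[:,2]-np.median(B[:,2]))<.005]; print('floor tilt',np.linalg.lstsq(np.c_[g[:,:2],np.ones(len(g))],g[:,2],rcond=None)[0].round(4),len(g))
E
```

```text
w10.npz rim x -0.085 646 0.1325 | w10.npz rim x -0.055 512 0.1341 | w10.npz rim x -0.025 522 0.1351 | w10.npz rim x 0.005 552 0.1363 | w10.npz rim x 0.035 559 0.1375 | w10.npz rim x 0.065 442 0.1449 | 
floor z pct [0.0158 0.0168 0.0177 0.0319 0.0379]
bumps 928 [-0.012  0.008  0.035]
X range [-0.0963  0.0657]
floor tilt [-0.0119  0.0029  0.0172] 1985
w11.npz rim x -0.085 610 0.1327 | w11.npz rim x -0.055 562 0.1339 | w11.npz rim x -0.025 599 0.1349 | w11.npz rim x 0.005 611 0.1361 | w11.npz rim x 0.035 620 0.1375 | w11.npz rim x 0.065 446 0.1434 | 
floor z pct [0.0157 0.0166 0.0173 0.0184 0.0364]
bumps 341 [-0.042  0.005  0.035]
X range [-0.0947  0.0671]
floor tilt [-0.0094 -0.0006  0.0171] 2110
```

```bash
python3 - <<'E'
from h import *
for n in('w10.npz','w11.npz','top4.npz'):
    p,d,c=load(n); W=cloud(d,c); print(n)
    for i in(('small',.4776,.2935,.024,.053,.061),('large',.556,.3307,.034,.063,.072),('med',.5715,.4285,.029,.058,.067),('tiny',.472,.4005,.019,.041,.051),('pot',.496,.4755,.0245,.044,.058),('vial',.399,.038,.019,.08,.1),('bottle',.373,-.037,.0245,.1,.125)): 
        print(i[0],*circ(W,*i[1:]))
E
```

```text
w10.npz
small [0.4766 0.2933 0.0238] 647 0.0579 tilt [-0.01   0.002]
large [0.5557 0.3302 0.0336] 1774 0.068 tilt [-0.     0.002]
med [0.5721 0.4283 0.029 ] 1270 0.063 tilt [0.001 0.005]
tiny [0.4723 0.4007 0.0187] 277 0.0467 tilt [-0.007  0.01 ]
pot [0.4974 0.4791 0.0239] 939 0.0504 tilt [-0.015  0.037]
vial [0.4001 0.0416 0.0126] 242 0.0914 tilt [-0.06  -0.044]
bottle [ 0.3749 -0.0325  0.0156] 386 0.1149 tilt [-0.083 -0.094]
w11.npz
small [0.4766 0.2919 0.0238] 644 0.058 tilt [-0.004  0.006]
large [0.5558 0.3288 0.0335] 1279 0.0681 tilt [0.004 0.004]
med [0.5724 0.4267 0.0285] 814 0.063 tilt [0.009 0.007]
tiny [0.4725 0.3994 0.0187] 254 0.0468 tilt [-0.005  0.012]
pot [0.4975 0.4778 0.0238] 779 0.0505 tilt [0.001 0.038]
vial [0.4003 0.0401 0.0126] 353 0.0917 tilt [-0.004 -0.038]
bottle [ 0.3751 -0.0338  0.0156] 638 0.1153 tilt [-0.023 -0.088]
top4.npz
small [0.4754 0.2903 0.0224] 58 0.0564 tilt [-0.024  0.018]
large [0.5555 0.3279 0.0328] 143 0.0672 tilt [ 0.001 -0.012]
med [0.5719 0.4261 0.028 ] 105 0.0619 tilt [-0.023 -0.013]
tiny [0.4719 0.3976 0.0178] 26 0.0458 tilt [-0.022  0.009]
pot [0.4972 0.4768 0.0235] 102 0.0502 tilt [-0.06  -0.027]
vial None 0
bottle [ 0.3753 -0.0359  0.0148] 63 0.1143 tilt [ 0.103 -0.065]
```

```bash
python3 -c "
from station import bot
print(bot.hand_in())"
```

```text
the job is handed in; nothing more can be done
None
```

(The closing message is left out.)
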